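# Pack the sample cooler for the courier and lock its hatch

## Robot

A 6-joint arm with a two-finger parallel gripper is mounted at the origin on a cart in front of the work surface, level with it; the furniture and walls round the work are solid. World frame = base frame: x ahead of the robot, y to its left, z up, the work surface at z = 0. Lengths are in m, angles in rad, forces in N, time in s.
With the tool pointing down it reaches from about 0.15 to 0.775 m from the base axis. Payload 6.1 kg.
Tool frame: the origin (TCP) lies on the centre line of the jaws, within the pads' length; the fingertips stand 14 mm ahead of it and the grasp point (between the pads) lies 5 mm behind it (tip_extent is the distance from the TCP to the fingertips, in m); z points along the fingers, y is the direction in which the jaws open and shut (so a half turn about z gives the same grasp; the last joint's range is limited). The gripper opens to 85 mm and grips with 20 to 120 N. Pads are 22 mm wide; open, the fingers measure 114 mm over their backs; the gripper's body (76 mm by 85 mm) begins 54 mm behind the grasp point. The pads swing forward as they close: fully open they stand 13 mm farther back than shut.
Start: joints at [-1.233, 0.126, -0.04, 1.405, 0, 1.571], TCP at [0.174, -0.495, 0.245] pointing down, gripper open.
Joint ranges: [-2.72, 2.72], [-0.95, 1.95], [-1.27, 1.35], [-1.78, 2.02], [-1.46, 1.47], [-3.14, 3.14]. Speed limits (rad/s): [2.39, 2.39, 3.01, 3.14, 3.14, 3.14].

## Interface

Orientations are given as a 3x3 rotation matrix whose columns are the frame's x, y, z axes.
In Python, from cell import * gives the robot as it stands.
- The arm moves only by the tool apply_moves, never from a script. Its argument "increments" is a list that holds one entry, the list of rows, each a list of 7 numbers: the shift along the tool's x, y, z in mm, then the turn, a rotation vector about the tool's x, y, z in degrees, then the finger opening in mm, from 0 to 85.4. A call has 1 to 20 rows; each row shifts and turns the commanded pose from where the row before left it, along the tool's axes as they then stand; what a row does not reach is not made up. A row lasts 1/8 s, in which the tool goes at most 62.5 mm and 10.7 degrees, less where a joint would pass 70% of its speed; a pose out of reach is approached as far as the arm can. A call is refused whole if a number of a shift passes 62.5 or a number of a turn 10.7, either way. A call with a gripper value outside its range is refused whole. The fingers move at their own pace and stop on an object; the grip force is fixed at half the most. Time passes only in rows, so rows that do not move let the fingers close. It gives the time, the measured TCP pose, the force and the opening at its end, in the units of the state.
- get_state(): the state, without advancing time (a new reading comes with each control period).
- camera(name): name is "scene" or "side" or "wrist"; returns a dict with "image" (420x560x3 uint8, blue, green, red), "camera_matrix" (3x3 intrinsics, pixels), "D" ([k1, k2, p1, p2, k3] as OpenCV has them; the pictures are not rectified), "R" (3x3) and "t" (3): a world point X has camera coordinates R X + t. Camera axes: x right, y down, z forward; pixel columns grow to the right and rows downward; lengths in m; the calibration is good to about 2 mm. A picture is of the moment at which its call begins. There is no depth.
- job_done(): hands the job in, once; it reports no verdict.
The state is a dict: "time_s": time; "qpos": joint angles; "dq": joint speeds; "tau": joint torques, N m; "ee_pos": TCP position; "ee_rot": TCP orientation; "ft_force": force on the tool from outside, world axes, zero at the start; "torque": the same for the moment, N m; "opening": finger opening in m.
Only numpy, scipy, OpenCV 4.12 (cv2) and the standard library are available. Lean on these libraries where they do the work, as an engineer would, in place of code of your own. Each camera call takes 0.05 s, during which the arm holds its last target.

## Task

Pack the sample cooler for the courier: slide its transport lock to the released end, lift the recessed hatch off its seat, slide it all the way back in its channels and let it rest there, then lay each cool pack flat in an end bay and stand each sample cup upright in a middle bay, all down on the chamber floor. Then slide the hatch forward again, let it down fully into its seat and push the transport lock home to its locked end. Never force the hatch against the lock, and leave the petri dish and the timer where they are.

Things in the scene. Friction and masses are not known exactly. Their poses are not given: they have to be found in the camera images.
- cooler: white bench cooler, 310 (x) x 316 (y) x 131 mm high, fixed; origin on the worktop, 148 mm behind its front face, midway across; x away from the robot at yaw 0, y left. Deck top at z = 112 mm. Chamber opening 116 (x) x 272 (y) mm in the front half, centre at x = -49 mm; parking deck behind it. Side channels run in x, their lips 134 mm from the middle, top at z = 131 mm; a back stop bar of that height closes the rear
- hatch (a joint): slide of the hatch along the cooler's +x (backward), m: 0 = over its seat (front end stop), 0.136 = fully open over the parking deck (end stop). Needs about 2 to 4 N, and moves only while the hatch is lifted clear of its recess
- hatch_lift (a joint): height of the hatch above its seat, m: 0 = fully down in the recess, its top flush with the deck; clears the deck from 0.010; channel lips stop it at 0.016; let down on the parking deck it rests at 0.010. Only its weight holds it down
- hatch_grip (a point): centre of the hatch's black handle bar along the cooler's y: 14 (x) x 120 (y) x 16 mm high, 86 mm clear between its end posts, bar centre 30 mm above the hatch's top face and 142 mm above the worktop when seated. Hatch: grey plate 122 (x) x 280 (y) x 10 mm, 0.4 to 0.65 kg, notch in its front edge; axes as the cooler's
- lock (a joint): transport lock slide along the cooler's +y (to the left), m: 0 = locked end stop (red mark; its steel tongue lies over the hatch's front edge), 0.040 = released end stop (green mark; the tongue stands in the hatch's notch, so the hatch can rise). Starts within 6 mm of locked. Needs about 2 N, stays where it is left
- lock_grip (a point): grip point in the orange lock knob on the cooler's front rim: knob 14 (x) x 30 (y) mm with upright faces, its top 9 mm above this point; tongue and end stops lie 22 mm or more below it; 141 mm above the worktop; axes as the cooler's
- bay0 (a point): centre of the floor of the leftmost of four bays, 36 mm above the worktop. Each bay is 65 mm wide (y) and 116 mm long (x); between bays stands an upright divider 3 mm thick and 46 mm high; axes as the cooler's
- bay1 (a point): centre of the floor of the second bay from the left; axes as the cooler's
- bay2 (a point): centre of the floor of the third bay from the left; axes as the cooler's
- bay3 (a point): centre of the floor of the rightmost bay; axes as the cooler's
- cup_white: closed sample cup with a white lid, 45 g, 58 mm high; lid 56 mm across and 8 mm high at the top, body 52 mm across and tapering below; origin at the centre of its underside, z up; may be absent
- cup_blue: closed sample cup with a blue lid, 45 g, 50 mm high; lid 52 mm across and 8 mm high at the top, body 48 mm across and tapering below; origin at the centre of its underside, z up; may be absent
- pack_1: light-blue hard-shell cool pack, 0.22 kg: block 80 (x) x 50 (y) x 28 mm high with an upright darker-blue grip on its middle, 14 mm thick (x) x 42 mm long (y), its top 60 mm above the underside; origin at the centre of its underside, z up. Fits a bay with its 80 mm side along the cooler's x, either way round
- pack_2: second cool pack, the same; may be absent
- tray: pale drip tray on which the cool packs start, 120 (x) x 270 (y) mm, fixed; rim 14 mm high, 4 mm thick walls and floor; origin at the centre of its underside on the worktop
- petri_dish: petri dish, 62 mm across, 11 mm high, lying on the worktop in front of the cooler; origin at the centre of its underside; bystander
- timer: white kitchen-type timer, 62 x 62 x 17 mm, on the worktop to the right of the cooler; origin at the centre of its underside; bystander

How it is judged:
On the way, in this order (a step that is already met when the one before it is completed fails the run):
1. the transport lock is at its released end stop (value of joint lock above 0.036 m), for 0.2 s.
2. the hatch has been lifted, slid fully back and rests on the parking deck (value of joint hatch above 0.128 m and velocity of joint hatch between -0.01 and 0.01 m/s and velocity of joint hatch_lift between -0.01 and 0.01 m/s and value of joint hatch_lift below 0.012 m), for 0.2 s.
3. the cool packs lie in the end bays and the cups stand in the middle bays, on the chamber floor (((x of pack_1 in the frame of bay0 between -0.034 and 0.034 m and y of pack_1 in the frame of bay0 between -0.016 and 0.016 m and z of pack_1 in the frame of bay0 between -0.006 and 0.006 m) or (x of pack_1 in the frame of bay3 between -0.034 and 0.034 m and y of pack_1 in the frame of bay3 between -0.016 and 0.016 m and z of pack_1 in the frame of bay3 between -0.006 and 0.006 m)) and angle between each of pack_1, pack_2, cup_white, cup_blue's own z axis and vertical below 0.12 rad and linear speed of each of pack_1, pack_2, cup_white, cup_blue below 0.03 m/s and ((x of pack_2 in the frame of bay0 between -0.034 and 0.034 m and y of pack_2 in the frame of bay0 between -0.016 and 0.016 m and z of pack_2 in the frame of bay0 between -0.006 and 0.006 m) or (x of pack_2 in the frame of bay3 between -0.034 and 0.034 m and y of pack_2 in the frame of bay3 between -0.016 and 0.016 m and z of pack_2 in the frame of bay3 between -0.006 and 0.006 m)) and ((x of cup_white in the frame of bay1 between -0.034 and 0.034 m and y of cup_white in the frame of bay1 between -0.016 and 0.016 m and z of cup_white in the frame of bay1 between -0.006 and 0.006 m) or (x of cup_white in the frame of bay2 between -0.034 and 0.034 m and y of cup_white in the frame of bay2 between -0.016 and 0.016 m and z of cup_white in the frame of bay2 between -0.006 and 0.006 m)) and ((x of cup_blue in the frame of bay1 between -0.034 and 0.034 m and y of cup_blue in the frame of bay1 between -0.016 and 0.016 m and z of cup_blue in the frame of bay1 between -0.006 and 0.006 m) or (x of cup_blue in the frame of bay2 between -0.034 and 0.034 m and y of cup_blue in the frame of bay2 between -0.016 and 0.016 m and z of cup_blue in the frame of bay2 between -0.006 and 0.006 m))), for 0.2 s.
4. the hatch is forward and fully down in its seat (value of joint hatch below 0.004 m and value of joint hatch_lift below 0.003 m), for 0.2 s.
5. the transport lock is at its locked end stop (value of joint lock below 0.004 m), for 0.2 s.
At the end, for the whole second after the job is handed in: every cool pack lies in an end bay, every cup stands in a middle bay, on the floor (6 mm), within 16 mm of its centre across and 34 mm along, upright within 7 degrees, at rest; the hatch is seated (slide under 4 mm, lift under 3 mm); the lock is within 4 mm of its locked end (all of step 3 and all of step 4 and value of joint lock below 0.004 m); the robot touches nothing.
It fails at once if the hatch is forced against the transport lock (over 40 N) (contact force between hatch and lock above 40 N).
It fails at once if the petri dish is moved (over 30 mm) (distance of petri_dish from where it was at the start of the episode above 0.03 m).
It fails at once if the timer is moved (over 30 mm) (distance of timer from where it was at the start of the episode above 0.03 m).
Of cup_white, cup_blue, pack_2 only 2 to 3 are there at a start; the rules pass over those that are not, and their reading is None.
At some moment in a run one of pack_1, pack_2 may be knocked a few centimetres aside while the robot is not near it.
It also fails if it takes over 210 s, if anything falls off the work surface, if the arm or the gripper's body presses on something with over 40 N, if the wrist force passes 120 N, or if a joint passes its speed limit or range.

## Working session

There is one attempt and no reset: what is moved stays moved. The work goes in short steps, Python scripts to look and compute and a tool call to move; the robot and the scene stay as the last step left them, time stands still between calls to the robot, and variables do not carry over. Pictures are saved under pics/ and viewed, and the job is handed in when it is done.

Besides the shell and the picture viewer there is one more tool, called after "Request:" by a JSON object that holds its "fn" and its "kwargs", one argument or row to a line. apply_moves: Moves the arm, as the interface text tells. Its arguments: {"type":"object","properties":{"increments":{"type":"array","items":{"type":"array","items":{"type":"array","items":{"type":"number"}}}}},"required":["increments"]}

```bash
ls; mkdir -p pics
python3 - <<'E'
from cell import *
import cv2
s=get_state(); print({k:s[k] for k in s})
for n in ["scene","side","wrist"]:
    c=camera(n); cv2.imwrite(f"pics/{n}0.png",c["image"]); print(n,c["camera_matrix"],c["D"],c["R"],c["t"])
E
```

```text
pics
{'time_s': 0.0, 'qpos': array([-1.23299969e+00,  1.26357983e-01, -4.06425198e-02,  1.40546069e+00,
       -1.05766405e-05,  1.57078991e+00]), 'dq': array([-0.00011712, -0.00043636,  0.00055767, -0.00028702, -0.0009154 ,
        0.00036833]), 'tau': array([-2.91128927e-04, -4.35915864e+01,  3.52921593e+01,  1.73829444e-02,
        3.39953397e-05,  7.25640881e-07]), 'ee_pos': array([ 0.17384482, -0.49492714,  0.24452425]), 'ee_rot': array([[ 9.43485038e-01,  3.31414645e-01, -5.61729736e-04],
       [ 3.31415121e-01, -9.43483737e-01,  1.56727208e-03],
       [-1.05659490e-05, -1.66486349e-03, -9.99998614e-01]]), 'ft_force': array([-0.19537644,  0.26729426,  0.56439534]), 'torque': array([-0.02727767, -0.00936209, -0.01444358]), 'opening': 0.08548172905315805}
scene [[500.96797389   0.         285.20817943]
 [  0.         500.96797389 211.38088497]
 [  0.           0.           1.        ]] [-0.06626818  0.          0.          0.          0.        ] [[-0.85103564 -0.52507342 -0.00602112]
 [-0.37905579  0.62222563 -0.68494669]
 [ 0.3633938  -0.5806317  -0.7285683 ]] [0.40883165 0.28938253 1.4783872 ]
side [[403.42428945   0.         282.55966729]
 [  0.         403.42428945 209.3366058 ]
 [  0.           0.           1.        ]] [-0.04105241  0.          0.          0.          0.        ] [[ 0.96891111 -0.24718033 -0.01063686]
 [-0.14634237 -0.5379151  -0.83019953]
 [ 0.19948726  0.80594617 -0.55736487]] [-0.47834426  0.14914028  0.95394075]
wrist [[302.0371716    0.         279.84486984]
 [  0.         302.0371716  214.04265167]
 [  0.           0.           1.        ]] [0.02267939 0.         0.         0.         0.        ] [[ 0.3312292  -0.94354938 -0.00133528]
 [-0.89192151 -0.31356652  0.32580985]
 [-0.30783638 -0.10672677 -0.94543438]] [-0.52283056 -0.0418322   0.38049443]
```

View pics/scene0.png

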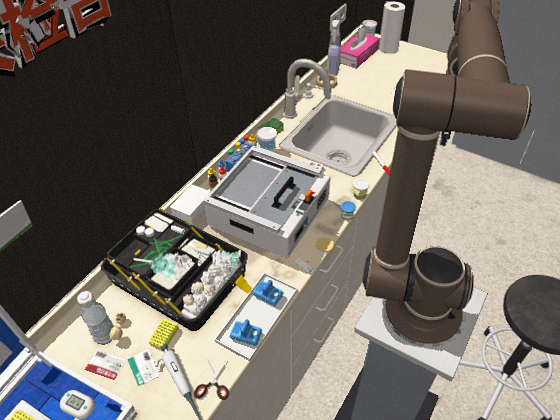

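View pics/side0.png

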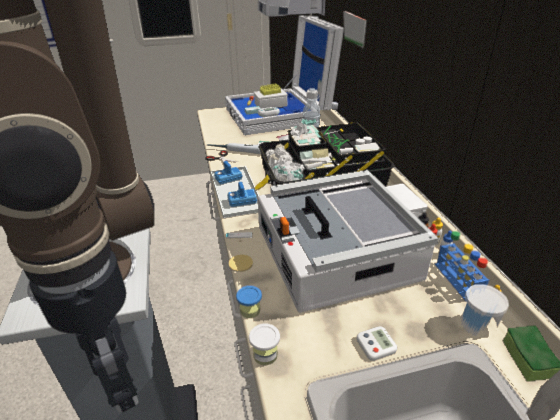

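View pics/wrist0.png

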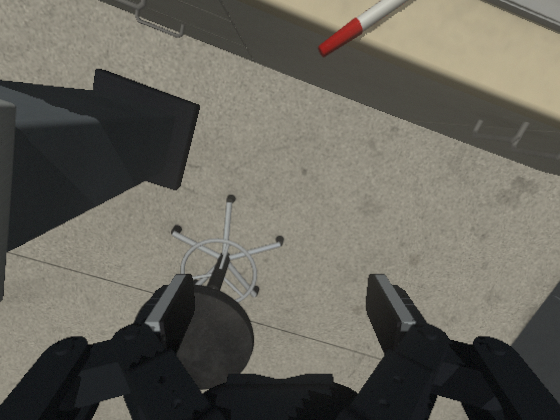

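The scene picture shows the cooler at about (270,200), with the orange lock knob at (309,196), the packs on the tray at (266,290) and (247,330), and the cups at (348,208) and (360,188). The side picture shows the knob at (285,227), the cups at (249,298) and (265,340), and the timer at (377,342). I'll take close-up crops next.

```bash
cat > h.py <<'E'
from cell import *
import cv2, numpy as np
def ray(c,uv):
    p=cv2.undistortPoints(np.array([[uv]],float),c["camera_matrix"],np.array(c["D"]))[0,0]
    R=np.array(c["R"]);d=R.T@np.array([p[0],p[1],1.]);o=-R.T@np.array(c["t"])
    return o,d/np.linalg.norm(d)
def plane(c,uv,z):
    o,d=ray(c,uv); return o+d*(z-o[2])/d[2]
def tri(c1,u1,c2,u2):
    o1,d1=ray(c1,u1);o2,d2=ray(c2,u2)
    A=np.stack([d1,-d2],1);s=np.linalg.lstsq(A,o2-o1,rcond=None)[0]
    a=o1+s[0]*d1;b=o2+s[1]*d2
    return (a+b)/2,np.linalg.norm(a-b)
def proj(c,X):
    return cv2.projectPoints(np.array(X,float).reshape(-1,3),cv2.Rodrigues(np.array(c["R"]))[0],np.array(c["t"]),c["camera_matrix"],np.array(c["D"]))[0][:,0]
def blobs(img,lo,hi,amin=20):
    h=cv2.cvtColor(img,cv2.COLOR_BGR2HSV);m=cv2.inRange(h,np.array(lo),np.array(hi))
    n,l,s,ce=cv2.connectedComponentsWithStats(m)
    return m,[(s[i].tolist(),ce[i].round(1).tolist()) for i in range(1,n) if s[i][4]>=amin]
def crop(name,img,x0,y0,w,h,k):
    cv2.imwrite("pics/"+name,cv2.resize(img[y0:y0+h,x0:x0+w],None,fx=k,fy=k,interpolation=cv2.INTER_CUBIC))
E
python3 - <<'E'
from h import *
a=camera("scene");b=camera("side")
crop("c1.png",a["image"],190,140,190,140,4)
crop("c2.png",b["image"],200,150,250,187,3)
for c in(a,b):
    print("orange",blobs(c["image"],(5,180,120),(18,255,255),8)[1])
    print("blue",blobs(c["image"],(98,130,80),(112,255,255),15)[1])
E
```

```text
orange [([306, 190, 6, 11, 40], [307.9, 194.6])]
blue [([240, 139, 6, 10, 29], [242.0, 142.4]), ([226, 144, 26, 27, 139], [234.3, 158.8]), ([219, 160, 5, 7, 24], [220.9, 163.2]), ([341, 202, 14, 11, 123], [347.7, 206.8]), ([252, 280, 31, 26, 419], [267.1, 292.1]), ([0, 318, 25, 56, 532], [9.0, 343.2]), ([230, 320, 31, 25, 469], [245.0, 332.6]), ([0, 362, 121, 58, 3162], [56.1, 394.9])]
orange [([280, 217, 9, 17, 76], [285.0, 224.0]), ([433, 223, 4, 7, 11], [434.7, 225.6])]
blue [([304, 22, 23, 36, 589], [315.2, 39.4]), ([299, 53, 24, 37, 583], [309.6, 72.8]), ([279, 94, 25, 20, 254], [291.9, 105.5]), ([232, 98, 29, 21, 253], [244.6, 107.2]), ([215, 161, 27, 22, 277], [228.1, 173.7]), ([229, 182, 28, 24, 354], [242.5, 196.3]), ([444, 231, 8, 11, 58], [447.9, 236.8]), ([436, 246, 53, 53, 797], [455.6, 270.6]), ([471, 252, 9, 8, 57], [474.6, 255.3]), ([469, 261, 6, 6, 18], [470.8, 264.1]), ([475, 268, 7, 7, 28], [477.5, 271.4]), ([237, 286, 24, 19, 367], [248.6, 295.2])]
```

Run:
```python
from h import *
a=camera("scene");b=camera("side")
crop("c3.png",a["image"],200,260,110,100,6)
crop("c4.png",b["image"],195,150,80,70,8)
```

```text
(no output)
```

View pics/c1.png

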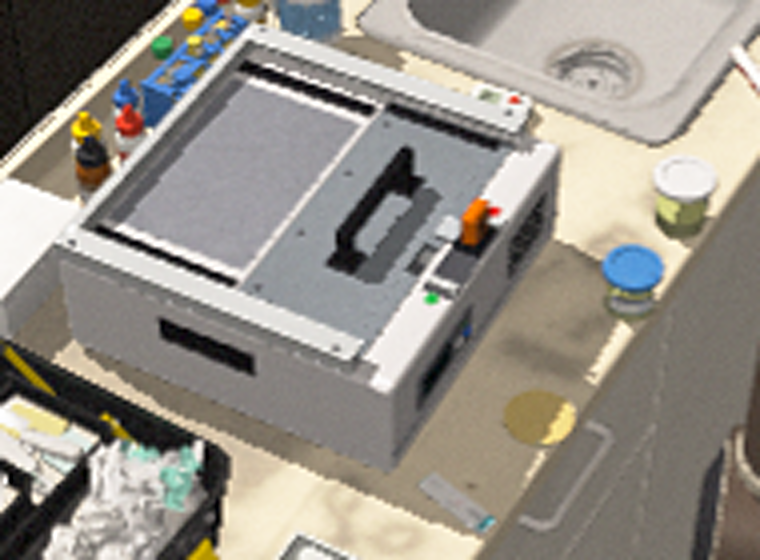

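View pics/c2.png

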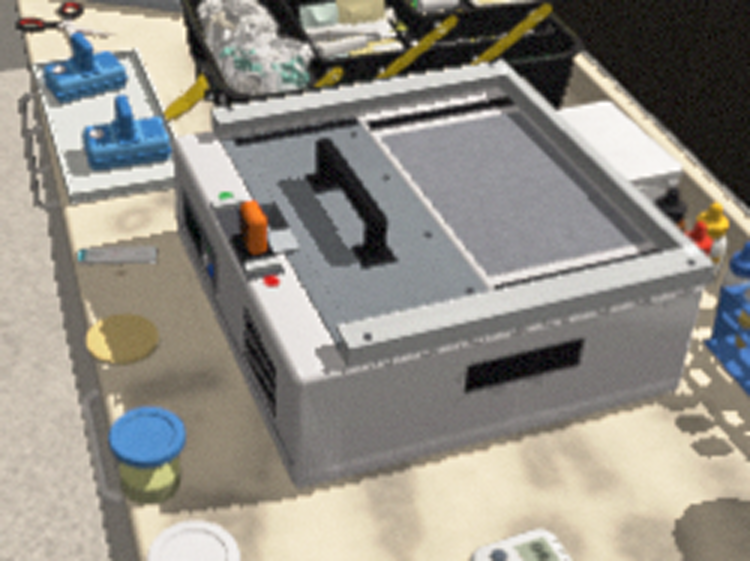

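View pics/c3.png

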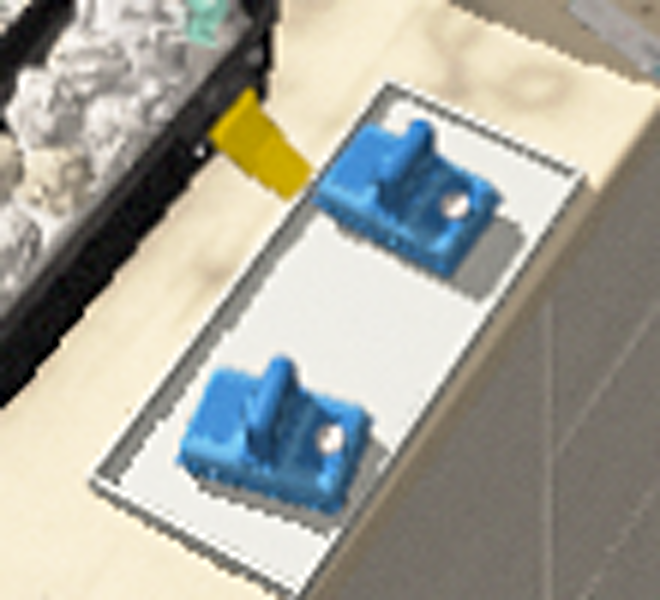

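View pics/c4.png

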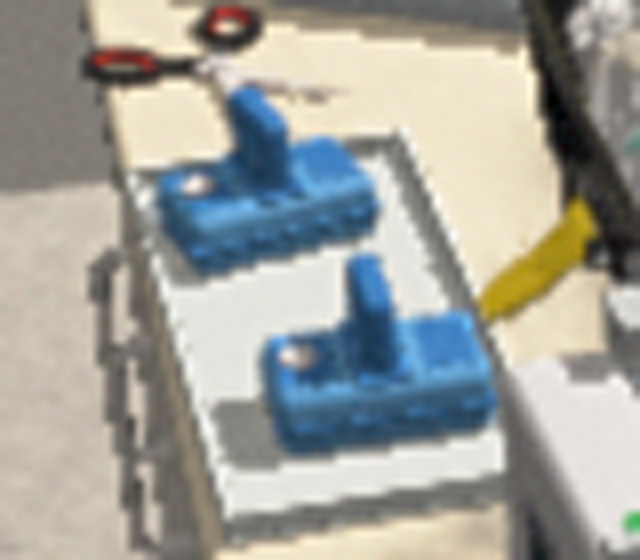

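Run:
```python
from h import *
a=camera("scene");b=camera("side")
A=lambda x,y:(190+x/4,140+y/4); B=lambda x,y:(200+x/3,150+y/3)
P={}
for n,p,q in [("FR",(552,150),(300,378)),("FL",(392,385),(178,138)),("railR",(530,108),(348,345)),("barR",(407,152),(382,205)),("barL",(345,210),(325,145)),("green",(432,298),(226,196)),("red",(494,212),(271,281)),("knob",(476,205),(254,207))]:
    print(n,*[x.round(4) for x in tri(a,A(*p),b,B(*q))], plane(a,A(*p),.112).round(4),plane(b,B(*q),.112).round(4))
C=lambda x,y:(200+x/6,260+y/6); D=lambda x,y:(195+x/8,150+y/8)
for n,p,q in [("near grip",(418,130),(368,262)),("far grip",(283,365),(250,95))]:
    print(n,*[x.round(4) for x in tri(a,C(*p),b,D(*q))])
# cups: blue lid, white lid
print("blue",tri(a,A(633,268),b,B(147,436)))
print("blue",plane(a,A(633,268),.05),plane(b,B(147,436),.05))
```

```text
FR [ 0.4644 -0.2536  0.1055] 0.0017 [ 0.4605 -0.247   0.112 ] [ 0.4632 -0.2598  0.112 ]
FL [0.4437 0.0464 0.1103] 0.0056 [0.4399 0.0482 0.112 ] [0.4461 0.0456 0.112 ]
railR [ 0.4927 -0.2622  0.1344] 0.0027 [ 0.5023 -0.2844  0.112 ] [ 0.5028 -0.2378  0.112 ]
barR [ 0.5507 -0.1475  0.1509] 0.0129 [ 0.5648 -0.1806  0.112 ] [ 0.5785 -0.0917  0.112 ]
barL [ 0.5452 -0.0573  0.1535] 0.0068 [ 0.5723 -0.0937  0.112 ] [0.5619 0.0025 0.112 ]
green [ 0.4632 -0.0474  0.1104] 0.0046 [ 0.46   -0.0456  0.112 ] [ 0.4651 -0.0483  0.112 ]
red [ 0.4694 -0.1583  0.11  ] 0.0049 [ 0.4657 -0.1558  0.112 ] [ 0.4713 -0.1594  0.112 ]
knob [ 0.4668 -0.1218  0.1499] 0.0046 [ 0.4826 -0.1552  0.112 ] [ 0.4825 -0.0684  0.112 ]
near grip [0.4176 0.194  0.0699] 0.0077
far grip [0.3965 0.3371 0.0701] 0.0029
blue (array([ 0.36517831, -0.21958509,  0.04409787]), np.float64(0.004183769094226793))
blue [ 0.36086774 -0.21407886  0.05      ] [ 0.36655049 -0.22457454  0.05      ]
```

```bash
cat >> h.py <<'E'
def goto(x,y,z,yaw):
    """shift (tool mm) and turn about tool z/x/y (deg) to TCP target with tool x yaw (deg), pointing down"""
    s=get_state();R=np.array(s["ee_rot"]);p=np.array(s["ee_pos"])
    w=np.radians(yaw);T=np.array([[np.cos(w),np.sin(w),0],[np.sin(w),-np.cos(w),0],[0,0,-1]])
    rv=np.degrees(cv2.Rodrigues(R.T@T)[0][:,0])
    d=np.array([x,y,z])-p
    print("t",round(s["time_s"],2),"pos",p.round(4),"yaw",round(np.degrees(np.arctan2(R[1,0],R[0,0])),2),"F",np.round(s["ft_force"],1),"open",round(s["opening"]*1000,1),"q",np.round(s["qpos"],2))
    print("tool shift first, then turn:",(R.T@d*1000).round(1),"turn",rv.round(2)," turn first then shift:",(T.T@d*1000).round(1))
E
python3 - <<'E'
from h import *
c=camera("wrist");s=get_state();R=np.array(s["ee_rot"]);o=-np.array(c["R"]).T@c["t"]
print("cam in tool",R.T@(o-s["ee_pos"]), (np.array(c["R"])@R).round(3))
goto(0.45,-0.12,0.36,93.5)
E
```

```text
cam in tool [ 0.0843159  -0.00151793 -0.12802071] [[-0.     1.    -0.   ]
 [-0.945 -0.    -0.326]
 [-0.326 -0.     0.945]]
t 0.5 pos [ 0.174  -0.4953  0.2453] yaw 19.35 F [-0.   0.2  0.3] open 85.3 q [-1.23  0.13 -0.04  1.41  0.    1.57]
tool shift first, then turn: [ 384.8 -262.6 -114.7] turn [ -0.    -0.   -74.15]  turn first then shift: [ 357.8  298.4 -114.7]
```

Request:
{"fn": "apply_moves", "kwargs": {
  "increments": [
    [[20,-14,-30,0,0,0,85],[46,-31,-30,0,0,0,85],[46,-31,-25,0,0,0,85],[46,-31,-20,0,0,0,85],[46,-31,-10,0,0,0,85],[46,-31,0,0,0,0,85],[46,-31,0,0,0,0,85],[46,-31,0,0,0,0,85],[43,-31,0,0,0,0,85],[0,0,0,0,0,-10.6,85],[0,0,0,0,0,-10.6,85],[0,0,0,0,0,-10.6,85],[0,0,0,0,0,-10.6,85],[0,0,0,0,0,-10.6,85],[0,0,0,0,0,-10.6,85],[0,0,0,0,0,-10.6,85],[0,0,0,0,0,0,85],[0,0,0,0,0,0,85]]
  ]
}}

```text
time_s: 2.75
ee_pos: [0.4501, -0.1209, 0.3601]
ee_rot: [[-0.059, 0.998, 0.0], [0.998, 0.059, -0.0], [-0.0, 0.0, -1.0]]
ft_force: [-0.1, 0.5, 0.6]
opening: 0.0848
```

Run:
```python
from h import *
goto(0.45,-0.12,0.36,93.5)
c=camera("wrist"); crop("w1.png",c["image"],0,0,560,420,1.4)
```

```text
t 2.75 pos [ 0.4501 -0.1209  0.3601] yaw 93.38 F [-0.1  0.5  0.6] open 84.8 q [-0.26  0.04  0.12  1.65  0.    1.25]
tool shift first, then turn: [ 0.9 -0.   0.1] turn [ 0.01  0.   -0.12]  turn first then shift: [ 0.9 -0.   0.1]
```

View pics/w1.png

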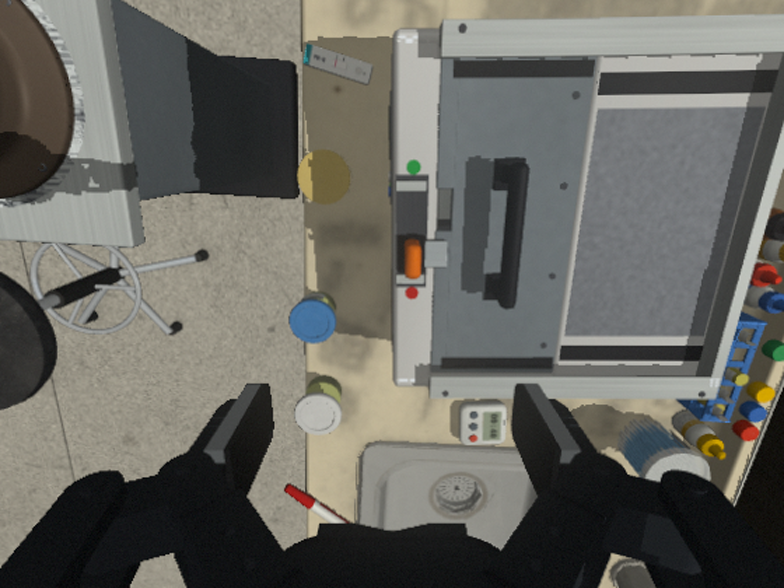

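The wrist picture shows the whole cooler from above. At 1.4x scale, the knob is at (413,258), the handle at (512,235), the green mark at (413,167), the red mark at (411,293), and the cup lids at (313,320) and (319,415). I'll measure these at a larger scale.

Run:
```python
from h import *
c=camera("wrist"); cv2.imwrite("pics/w_raw.png",c["image"])
crop("w2.png",c["image"],270,10,130,140,4)
crop("w3.png",c["image"],270,150,130,140,4)
for n,lo,hi in [("green",(50,120,60),(75,255,255)),("red",(0,150,100),(4,255,255)),("orange",(5,180,120),(18,255,255)),("blue",(98,150,100),(112,255,255))]:
    print(n,[(b,plane(c,b[1],.112).round(4)) for b in blobs(c["image"],lo,hi,25)[1] if b[1][0]<420])
```

```text
green [(([291, 115, 9, 9, 68], [295.0, 118.9]), array([ 0.4634, -0.0448,  0.112 ]))]
red [(([290, 205, 8, 8, 50], [293.6, 208.8]), array([ 0.4701, -0.1567,  0.112 ])), (([204, 347, 21, 16, 148], [214.2, 354.5]), array([ 0.3642, -0.4021,  0.112 ]))]
orange [(([290, 175, 11, 24, 232], [295.2, 186.5]), array([ 0.4699, -0.1267,  0.112 ]))]
blue []
```

View pics/w2.png

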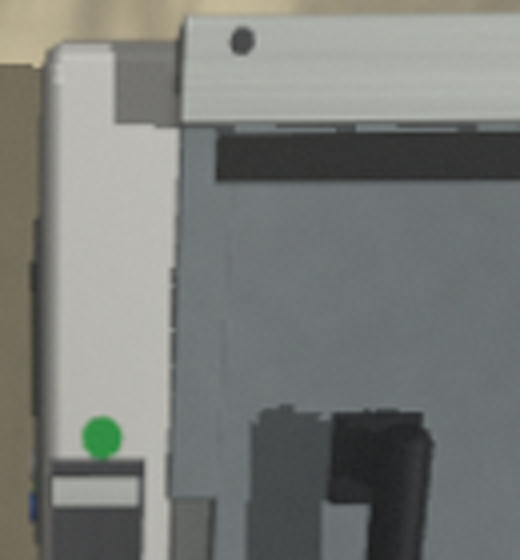

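View pics/w3.png

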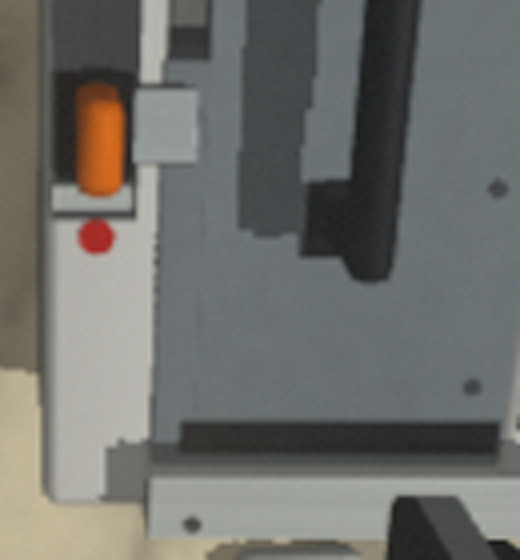

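Run:
```python
from h import *
c=camera("wrist")
L=lambda x,y:(270+x/4,10+y/4); Rr=lambda x,y:(270+x/4,150+y/4)
def P(n,uv,z): p=plane(c,uv,z);print(n,p.round(4));return p
fl=P("FL",L(48,45),.112);fr=P("FR",Rr(46,500),.112)
a=P("railL front",L(183,122),.131);b=P("railR front",Rr(150,478),.131)
a2=P("railL far",(752/1.4,57/1.4),.131)
b1=P("bar L end",L(408,425),.150);b2=P("bar R end",Rr(368,280),.150)
g=P("gr",(295,118.9),.112);r=P("red",(293.6,208.8),.112)
s=P("screwL",L(242,40),.131);s2=P("screwR",Rr(192,524),.131)
for n,u,v in[("corner",fl,fr),("rails",a,b),("bar",b1,b2),("marks",g,r),("screws",s,s2)]:
    d=u-v;print(n,"len",np.linalg.norm(d[:2]).round(4),"yaw",np.degrees(np.arctan2(-d[0],d[1])).round(2),"mid",((u+v)/2).round(4))
d=a2-a;print("rail yaw",np.degrees(np.arctan2(d[1],d[0])))
k=P("knob",(295.2,186.5),.15)
P("blue",(313/1.4,320/1.4),.05);P("white",(319/1.4,415/1.4),.058)
```

```text
FL [0.4418 0.0533 0.112 ]
FR [ 0.4604 -0.2559  0.112 ]
railL front [0.478  0.0339 0.131 ]
railR front [ 0.4937 -0.2343  0.131 ]
railL far [0.7041 0.0449 0.131 ]
bar L end [ 0.5428 -0.0365  0.15  ]
bar R end [ 0.5499 -0.1535  0.15  ]
gr [ 0.4634 -0.0448  0.112 ]
red [ 0.4701 -0.1566  0.112 ]
screwL [0.4911 0.0528 0.131 ]
screwR [ 0.5094 -0.2509  0.131 ]
corner len 0.3097 yaw 3.44 mid [ 0.4511 -0.1013  0.112 ]
rails len 0.2686 yaw 3.36 mid [ 0.4858 -0.1002  0.131 ]
bar len 0.1173 yaw 3.44 mid [ 0.5464 -0.095   0.15  ]
marks len 0.1121 yaw 3.45 mid [ 0.4668 -0.1007  0.112 ]
screws len 0.3042 yaw 3.46 mid [ 0.5003 -0.0991  0.131 ]
rail yaw 2.7878719830696514
knob [ 0.4674 -0.1175  0.15  ]
blue [ 0.3678 -0.2155  0.05  ]
white [ 0.3763 -0.333   0.058 ]
```

```bash
cat >> h.py <<'E'
YAW=3.42;EX=np.array([np.cos(np.radians(YAW)),np.sin(np.radians(YAW))]);EY=np.array([-EX[1],EX[0]])
OR=np.array([0.5988,-0.0925])
def C(x,y): return OR+x*EX+y*EY
E
python3 - <<'E'
from h import *
goto(0.4674,-0.1185,0.139,93.42)
for i,y in enumerate([.102,.034,-.034,-.102]): print("bay",i,C(-.049,y).round(4))
E
```

```text
t 2.9 pos [ 0.4501 -0.1209  0.36  ] yaw 93.47 F [-0.6 -0.6  0.3] open 85.2 q [-0.26  0.04  0.12  1.65 -0.    1.25]
tool shift first, then turn: [  1.4  17.4 221.1] turn [0.   0.   0.05]  turn first then shift: [  1.4  17.4 221. ]
bay 0 [0.5438 0.0064]
bay 1 [ 0.5479 -0.0615]
bay 2 [ 0.5519 -0.1294]
bay 3 [ 0.556  -0.1972]
```

Request:
{"fn": "apply_moves", "kwargs": {
  "increments": [
    [[1.4,17.4,0,0,0,0,45],[0,0,50,0,0,0,45],[0,0,50,0,0,0,45],[0,0,50,0,0,0,45],[0,0,31,0,0,0,45],[0,0,20,0,0,0,45],[0,0,20,0,0,0,45],[0,0,0,0,0,0,45]]
  ]
}}

```text
time_s: 3.9
ee_pos: [0.4671, -0.118, 0.1375]
ee_rot: [[-0.062, 0.998, -0.003], [0.998, 0.062, 0.001], [0.001, -0.003, -1.0]]
ft_force: [1.0, 0.2, -0.6]
opening: 0.0448
```

Run:
```python
from h import *
goto(0.4674,-0.1185,0.139,93.42)
c=camera("wrist"); cv2.imwrite("pics/w4.png",c["image"])
c=camera("side"); crop("s4.png",c["image"],220,140,140,120,4)
```

```text
t 3.9 pos [ 0.4671 -0.118   0.1375] yaw 93.54 F [ 1.   0.2 -0.6] open 44.8 q [-0.25  0.07 -0.34  1.16  0.    1.26]
tool shift first, then turn: [-0.5  0.3 -1.5] turn [-0.17 -0.06  0.12]  turn first then shift: [-0.5  0.3 -1.5]
```

View pics/w4.png

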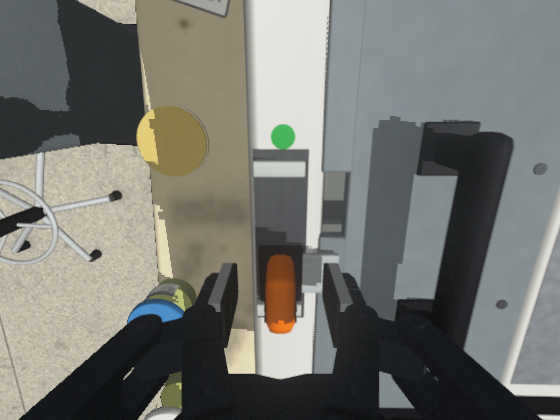

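View pics/s4.png

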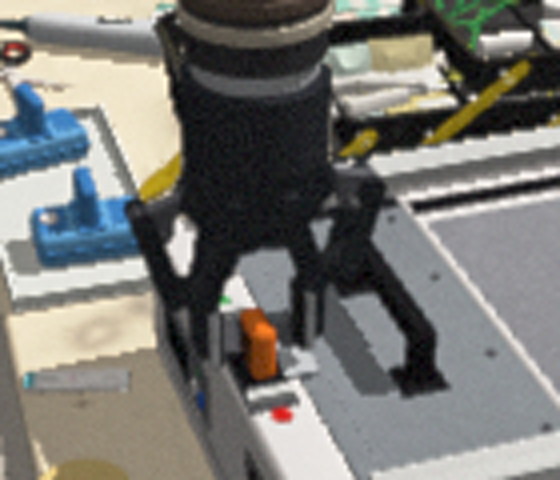

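The knob at (280,290) lies centred between the pads. I'll close on it and slide it left, in small steps because of the end stop.

Request:
{"fn": "apply_moves", "kwargs": {
  "increments": [
    [[0,0,0,0,0,0,5],[0,0,0,0,0,0,5],[0,0,0,0,0,0,5],[0,0,0,0,0,0,5],[5,0,0,0,0,0,5],[5,0,0,0,0,0,5],[5,0,0,0,0,0,5],[5,0,0,0,0,0,5],[5,0,0,0,0,0,5],[5,0,0,0,0,0,5],[4,0,0,0,0,0,5],[0,0,0,0,0,0,5]]
  ]
}}

```text
time_s: 5.5
ee_pos: [0.4652, -0.0847, 0.1401]
ee_rot: [[-0.062, 0.998, 0.001], [0.998, 0.062, -0.001], [-0.001, 0.001, -1.0]]
ft_force: [-3.8, 0.3, 5.8]
opening: 0.0127
```

Run:
```python
from h import *
goto(0.4674,-0.1185,0.139,93.42)
c=camera("wrist"); cv2.imwrite("pics/w5.png",c["image"])
```

```text
t 5.5 pos [ 0.4652 -0.0847  0.1401] yaw 93.54 F [-3.8  0.3  5.8] open 12.7 q [-0.18  0.05 -0.36  1.17 -0.    1.33]
tool shift first, then turn: [-33.9   0.1   1.2] turn [0.04 0.05 0.12]  turn first then shift: [-33.9   0.2   1.1]
```

View pics/w5.png

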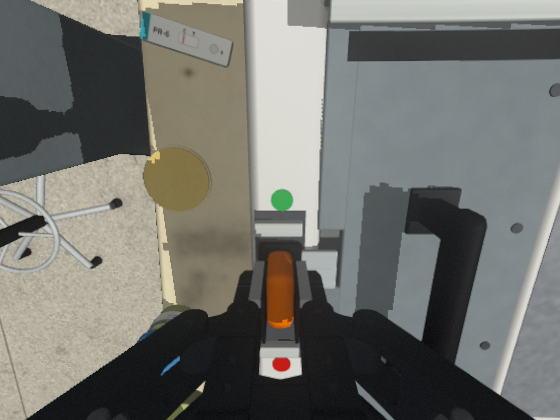

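The knob moved about 33 mm, and the tongue at (322,270) is partly under the notch. I'll push on to the end stop.

Request:
{"fn": "apply_moves", "kwargs": {
  "increments": [
    [[2,0,0,0,0,0,5],[2,0,0,0,0,0,5],[2,0,0,0,0,0,5],[1,0,0,0,0,0,5],[0,0,0,0,0,0,5]]
  ]
}}

```text
time_s: 6.18
ee_pos: [0.4649, -0.0802, 0.1401]
ee_rot: [[-0.06, 0.998, 0.001], [0.998, 0.06, -0.007], [-0.007, 0.0, -1.0]]
ft_force: [-2.6, -11.1, 3.9]
opening: 0.0128
```

Run:
```python
from h import *
goto(0.4674,-0.1185,0.139,93.42)
```

```text
t 6.17 pos [ 0.4649 -0.0802  0.1401] yaw 93.46 F [ -2.6 -11.1   3.9] open 12.8 q [-0.17  0.05 -0.36  1.16 -0.01  1.34]
tool shift first, then turn: [-38.4   0.1   1.4] turn [0.02 0.4  0.04]  turn first then shift: [-38.4   0.2   1.1]
```

Request:
{"fn": "apply_moves", "kwargs": {
  "increments": [
    [[1,0,0,0,0,0,5],[-2,0,0,0,0,0,45],[0,0,0,0,0,0,45],[0,0,0,0,0,0,45],[0,0,-30,0,0,0,45],[0,0,-30,0,0,0,45],[0,0,0,0,0,0,45]]
  ]
}}

```text
time_s: 7.05
ee_pos: [0.4662, -0.0785, 0.2013]
ee_rot: [[-0.062, 0.998, 0.004], [0.998, 0.062, -0.0], [-0.001, 0.004, -1.0]]
ft_force: [-0.3, 0.1, -0.4]
opening: 0.0452
```

Run:
```python
from h import *
goto(0.5464,-0.095,0.139,93.42)
c=camera("wrist"); cv2.imwrite("pics/w6.png",c["image"])
```

```text
t 7.05 pos [ 0.4662 -0.0785  0.2013] yaw 93.57 F [-0.3  0.1 -0.4] open 45.2 q [-0.17  0.03 -0.24  1.3   0.    1.34]
tool shift first, then turn: [-21.4  78.7  62.6] turn [0.24 0.04 0.15]  turn first then shift: [-21.2  79.   62.3]
```

View pics/w6.png

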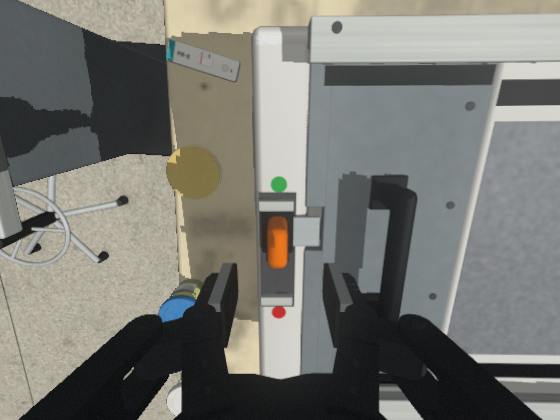

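The lock carriage touches the stop bar near the green mark at (278,205), and the tongue at (306,228) stands in the notch. Next is the hatch handle.

Request:
{"fn": "apply_moves", "kwargs": {
  "increments": [
    [[-11,40,0,0,0,0,50],[-10.4,38.7,0,0,0,0,50],[0,0,20,0,0,0,50],[0,0,20,0,0,0,50],[0,0,15,0,0,0,50],[0,0,8,0,0,0,50],[0,0,0,0,0,0,50]]
  ]
}}

```text
time_s: 7.98
ee_pos: [0.5444, -0.0949, 0.1355]
ee_rot: [[-0.062, 0.998, -0.001], [0.998, 0.062, 0.0], [0.0, -0.001, -1.0]]
ft_force: [0.6, 0.2, -0.2]
opening: 0.0503
```

Run:
```python
from h import *
goto(0.5464,-0.095,0.137,93.42)
c=camera("wrist"); cv2.imwrite("pics/w7.png",c["image"])
```

```text
t 7.97 pos [ 0.5444 -0.0949  0.1355] yaw 93.56 F [ 0.6  0.2 -0.2] open 50.3 q [-0.17  0.2  -0.19  1.18  0.    1.34]
tool shift first, then turn: [-0.2  2.  -1.5] turn [-0.05 -0.01  0.14]  turn first then shift: [-0.2  2.  -1.5]
```

View pics/w7.png

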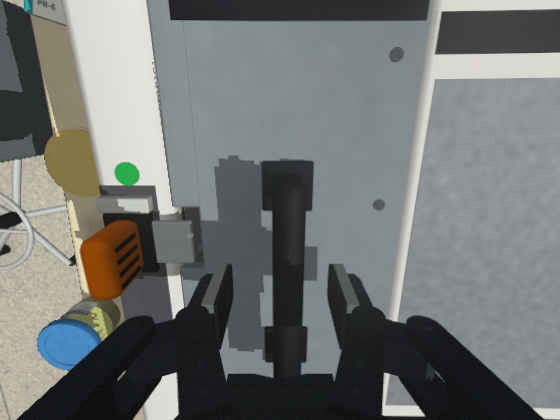

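The bar at (288,270) lies between the pads, about 2 mm off centre. I'll correct that, close and lift 13 mm.

Request:
{"fn": "apply_moves", "kwargs": {
  "increments": [
    [[0,2,-1,0,0,0,50],[0,0,0,0,0,0,5],[0,0,0,0,0,0,5],[0,0,0,0,0,0,5],[0,0,0,0,0,0,5],[0,0,0,0,0,0,5]]
  ]
}}

```text
time_s: 8.78
ee_pos: [0.5478, -0.0949, 0.1377]
ee_rot: [[-0.062, 0.998, 0.002], [0.998, 0.062, -0.0], [-0.0, 0.002, -1.0]]
ft_force: [4.7, 1.1, 3.0]
opening: 0.0132
```

Request:
{"fn": "apply_moves", "kwargs": {
  "increments": [
    [[0,0,-4,0,0,0,5],[0,0,-4,0,0,0,5],[0,0,-4,0,0,0,5],[0,0,-1,0,0,0,5],[0,0,0,0,0,0,5]]
  ]
}}

```text
time_s: 9.4
ee_pos: [0.5478, -0.0949, 0.1494]
ee_rot: [[-0.062, 0.998, 0.001], [0.998, 0.062, 0.0], [0.0, 0.001, -1.0]]
ft_force: [7.7, 0.5, -6.1]
opening: 0.0131
```

Run:
```python
from h import *
goto(0.5464,-0.095,0.137,93.42)
c=camera("wrist"); cv2.imwrite("pics/w8.png",c["image"])
```

```text
t 9.4 pos [ 0.5478 -0.0949  0.1494] yaw 93.56 F [ 7.7  0.5 -6.1] open 13.1 q [-0.17  0.2  -0.16  1.21  0.    1.34]
tool shift first, then turn: [-0.1 -1.4 12.4] turn [ 0.07 -0.01  0.14]  turn first then shift: [-0.1 -1.4 12.4]
```

View pics/w8.png

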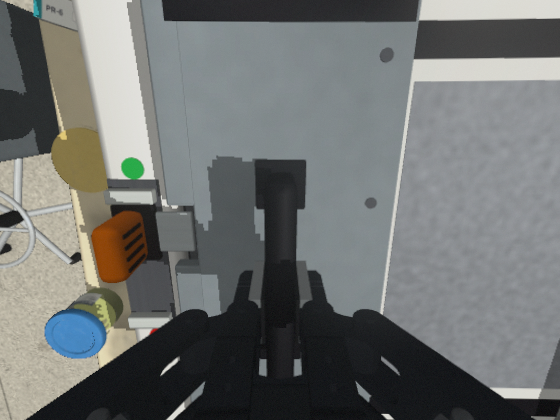

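The hatch is up about 12 mm: its front edge shows clear of the rim at (180,300), and the tool feels its weight at about 6 N. I'll slide it back.

Request:
{"fn": "apply_moves", "kwargs": {
  "increments": [
    [[0,4,0,0,0,0,5],[0,8,0,0,0,0,5],[0,8,0,0,0,0,5],[0,8,0,0,0,0,5],[0,8,0,0,0,0,5],[0,8,0,0,0,0,5],[0,8,0,0,0,0,5],[0,8,0,0,0,0,5],[0,8,0,0,0,0,5],[0,8,0,0,0,0,5],[0,8,0,0,0,0,5],[0,8,0,0,0,0,5],[0,8,0,0,0,0,5],[0,8,0,0,0,0,5],[0,8,0,0,0,0,5],[0,8,0,0,0,0,5],[0,8,0,0,0,0,5],[0,3,0,0,0,0,5],[0,0,0,0,0,0,5]]
  ]
}}

```text
time_s: 11.82
ee_pos: [0.6825, -0.0867, 0.15]
ee_rot: [[-0.062, 0.998, 0.001], [0.998, 0.062, -0.0], [-0.0, 0.001, -1.0]]
ft_force: [1.0, -5.0, -5.2]
opening: 0.0129
```

Run:
```python
from h import *
goto(0.5478+.136*EX[0],-0.0949+.136*EX[1],0.1494,93.42)
c=camera("wrist"); cv2.imwrite("pics/w9.png",c["image"])
```

```text
t 11.82 pos [ 0.6825 -0.0867  0.15  ] yaw 93.55 F [ 1.  -5.  -5.2] open 12.9 q [-0.13  0.45  0.18  1.3  -0.    1.38]
tool shift first, then turn: [-0.2  1.1  0.6] turn [0.06 0.02 0.13]  turn first then shift: [-0.1  1.1  0.6]
```

View pics/w9.png

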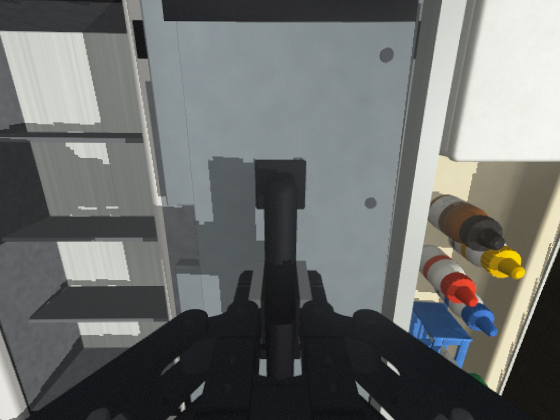

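The chamber is open, with the dividers visible at left, and the hatch is near its back stop. I'll nudge it back, lower it and release.

Request:
{"fn": "apply_moves", "kwargs": {
  "increments": [
    [[0,1.5,0,0,0,0,5],[0,0,1.5,0,0,0,5],[0,0,1.2,0,0,0,5],[0,0,0,0,0,0,5]]
  ]
}}

```text
time_s: 12.38
ee_pos: [0.6834, -0.0867, 0.1478]
ee_rot: [[-0.062, 0.998, 0.001], [0.998, 0.062, -0.0], [-0.0, 0.001, -1.0]]
ft_force: [-1.6, -4.9, -3.4]
opening: 0.0129
```

Request:
{"fn": "apply_moves", "kwargs": {
  "increments": [
    [[0,0,0,0,0,0,15],[0,0,0,0,0,0,25],[0,0,0,0,0,0,50],[0,0,0,0,0,0,50],[0,0,-25,0,0,0,50],[0,0,-45,0,0,0,50],[0,0,0,0,0,0,50]]
  ]
}}

```text
time_s: 13.25
ee_pos: [0.6846, -0.0865, 0.2219]
ee_rot: [[-0.062, 0.998, 0.007], [0.998, 0.062, -0.001], [-0.001, 0.007, -1.0]]
ft_force: [0.0, 0.3, -0.3]
opening: 0.0502
```

Run:
```python
from h import *
goto(0.45,-0.1,0.36,93.42)
c=camera("wrist"); crop("w10.png",c["image"],0,0,560,420,1.4)
```

```text
t 13.25 pos [ 0.6846 -0.0865  0.2219] yaw 93.56 F [ 0.   0.3 -0.3] open 50.2 q [-0.13  0.45  0.34  1.45  0.    1.38]
tool shift first, then turn: [   0.9 -234.  -139.8] turn [0.41 0.06 0.14]  turn first then shift: [   0.5 -235.  -138.1]
```

View pics/w10.png

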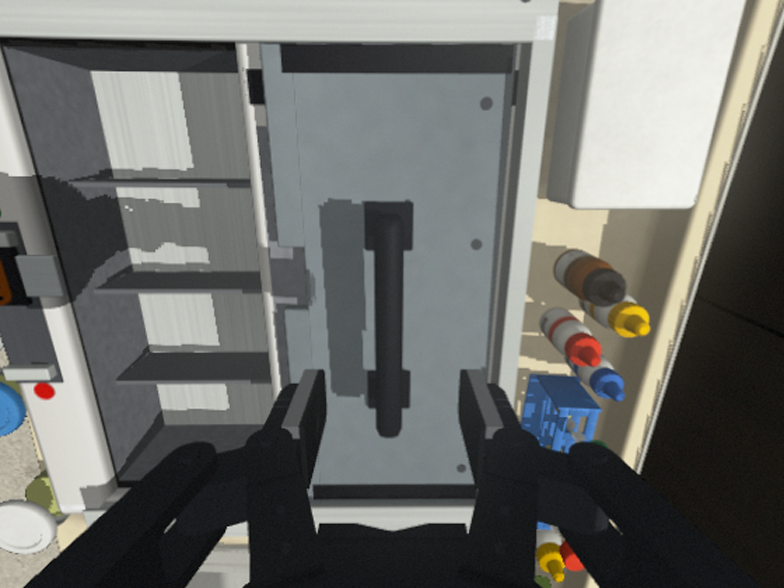

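The hatch rests at the back and the handle bar is free at (390,330). Next I'll look at the packs from above.

Run:
```python
from h import *
c=camera("wrist")
p=plane(c,(389/1.4,222/1.4),.160);q=plane(c,(388/1.4,428/1.4),.160);print(p,q,(p+q)/2, (((p+q)/2)[:2]-[.5464,-.095])@EX)
goto(0.40,0.20,0.36,93.42)
```

```text
[ 0.67931431 -0.02950704  0.16      ] [ 0.68520065 -0.13657474  0.16      ] [ 0.68225748 -0.08304089  0.16      ] 0.1363289475257715
t 13.35 pos [ 0.6834 -0.0864  0.2178] yaw 93.56 F [0.2 1.  0.5] open 50.1 q [-0.13  0.45  0.33  1.45  0.    1.38]
tool shift first, then turn: [ 303.4 -264.8 -142.6] turn [0.08 0.   0.14]  turn first then shift: [ 302.8 -265.8 -142.2]
```

Request:
{"fn": "apply_moves", "kwargs": {
  "increments": [
    [[10,-15,-40,0,0,0,50],[38,-34,-40,0,0,0,50],[42,-36,-40,0,0,0,50],[43,-36,-22,0,0,0,50],[43,-36,0,0,0,0,50],[43,-36,0,0,0,0,50],[43,-36,0,0,0,0,50],[41,-36,0,0,0,0,50],[0,0,0,0,0,0,50],[0,0,0,0,0,0,50]]
  ]
}}

```text
time_s: 14.6
ee_pos: [0.4041, 0.195, 0.3537]
ee_rot: [[-0.063, 0.998, -0.001], [0.998, 0.063, -0.001], [-0.001, -0.001, -1.0]]
ft_force: [-0.3, 0.1, -0.3]
opening: 0.0503
```

Run:
```python
from h import *
goto(0.40,0.20,0.36,93.42)
c=camera("wrist"); crop("w11.png",c["image"],0,0,560,420,1.4)
```

```text
t 14.6 pos [0.4041 0.195  0.3537] yaw 93.61 F [-0.3  0.1 -0.3] open 50.3 q [ 0.45  0.01  0.07  1.64 -0.    1.96]
tool shift first, then turn: [ 5.3 -3.8 -6.3] turn [-0.05  0.04  0.19]  turn first then shift: [ 5.3 -3.8 -6.3]
```

View pics/w11.png

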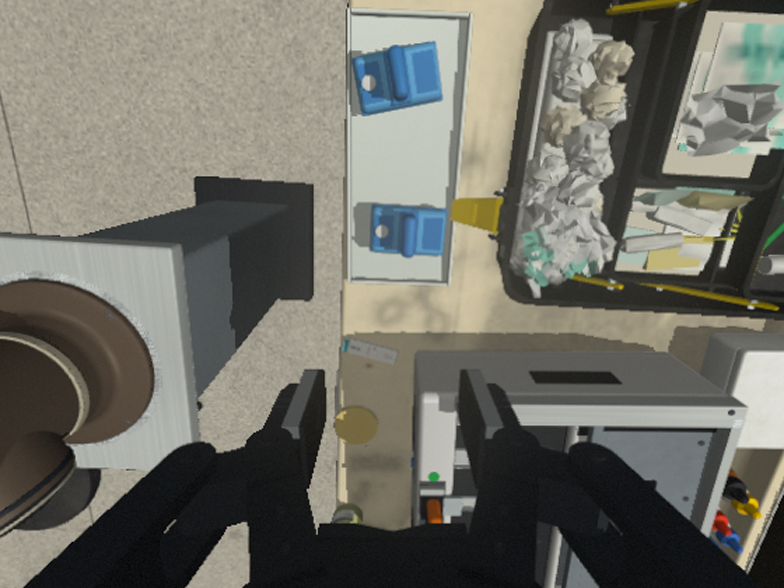

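Run:
```python
from h import *
c=camera("wrist"); crop("w12.png",c["image"],240,20,90,170,4)
m,b=blobs(c["image"],(95,120,60),(115,255,255),300)
for s,ce in b:
  if s[0]>240 and s[0]+s[2]<335:
    mm=np.zeros_like(m);mm[s[1]:s[1]+s[3],s[0]:s[0]+s[2]]=m[s[1]:s[1]+s[3],s[0]:s[0]+s[2]]
    ct=max(cv2.findContours(mm,0,2)[0],key=cv2.contourArea)
    P=np.array([plane(c,p,.032)[:2] for p in ct[:,0].astype(float)],np.float32)
    r=cv2.minAreaRect(P*1000);print(s,ce,r)
```

```text
[251, 30, 64, 52, 2069] [285.1, 53.8] ((398.60601806640625, 348.25164794921875), (77.77496337890625, 51.980472564697266), 14.55992317199707)
[286, 149, 32, 34, 851] [302.3, 165.4] ((436.3265075683594, 203.03079223632812), (45.44733810424805, 48.26671600341797), 5.8845672607421875)
```

View pics/w12.png

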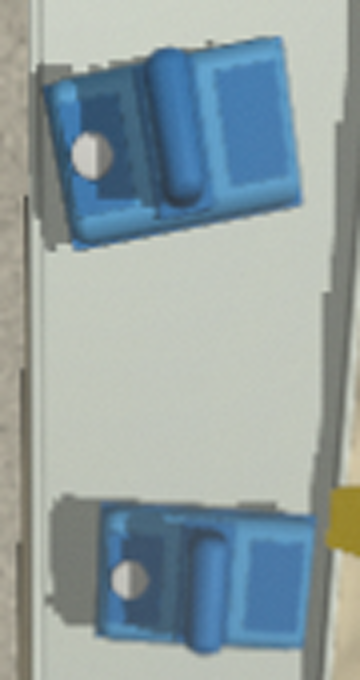

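Run:
```python
from h import *
c=camera("wrist")
Q=lambda x,y,z:plane(c,(240+x/4,20+y/4),z)
print("cam",(-np.array(c["R"]).T@c["t"]).round(3))
print("far top end",Q(166,48,.064),"far low end",Q(187,200,.064))
print("near low end",Q(204,652,.064),Q(211,530,.064),Q(211,530,.032))
print("near block top corners z.032", [Q(*p,.032)[:2].round(4) for p in [(105,503),(312,518),(303,645),(97,635)]])
print("far block corners", [Q(*p,.032)[:2].round(4) for p in [(45,88),(277,38),(300,205),(78,245)]])
```

```text
cam [0.4   0.28  0.482]
far top end [0.39588728 0.36721885 0.064     ] far low end [0.40501313 0.32660434 0.064     ]
near low end [0.42086811 0.18306243 0.064     ] [0.42015244 0.22563464 0.064     ] [0.4217298  0.22147909 0.032     ]
near block top corners z.032 [array([0.3824, 0.2288]), array([0.4583, 0.228 ]), array([0.4598, 0.1806]), array([0.3816, 0.1797])]
far block corners [array([0.3568, 0.3602]), array([0.4312, 0.3788]), array([0.4435, 0.3309]), array([0.3693, 0.3142])]
```

Run:
```python
from h import *
goto(0.4205,0.204,0.051,90)
```

```text
t 14.75 pos [0.405  0.1943 0.3539] yaw 93.46 F [-0.  -0.6 -0.3] open 50.0 q [ 0.45  0.01  0.07  1.64 -0.    1.96]
tool shift first, then turn: [  9.   16.4 302.9] turn [-0.05  0.03  3.46]  turn first then shift: [  9.7  15.5 302.9]
```

Request:
{"fn": "apply_moves", "kwargs": {
  "increments": [
    [[9,16,0,0,0,3.4,50],[0,0,50,0,0,0,50],[0,0,50,0,0,0,50],[0,0,50,0,0,0,50],[0,0,50,0,0,0,50],[0,0,45,0,0,0,50],[0,0,30,0,0,0,50],[0,0,28,0,0,0,50],[0,0,0,0,0,0,50]]
  ]
}}

```text
time_s: 15.88
ee_pos: [0.4186, 0.2033, 0.0493]
ee_rot: [[-0.001, 1.0, -0.005], [1.0, 0.001, -0.002], [-0.002, -0.005, -1.0]]
ft_force: [0.4, -0.7, -0.7]
opening: 0.05
```

Run:
```python
from h import *
goto(0.4205,0.204,0.051,90)
c=camera("wrist"); cv2.imwrite("pics/w13.png",c["image"])
```

```text
t 15.88 pos [0.4186 0.2033 0.0493] yaw 90.04 F [ 0.4 -0.7 -0.7] open 50.0 q [ 0.45  0.1  -0.51  0.97 -0.    2.02]
tool shift first, then turn: [ 0.7  1.9 -1.7] turn [-0.26  0.13  0.04]  turn first then shift: [ 0.7  1.9 -1.7]
```

View pics/w13.png

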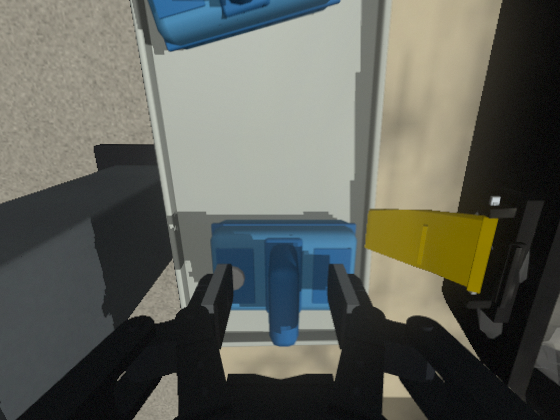

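The grip at (283,290) is centred between the pads and aligned with them. I'll close and lift.

Request:
{"fn": "apply_moves", "kwargs": {
  "increments": [
    [[0,1,-1.5,0,0,0,50],[0,0,0,0,0,0,5],[0,0,0,0,0,0,5],[0,0,0,0,0,0,5],[0,0,0,0,0,0,5],[0,0,0,0,0,0,5],[0,0,-20,0,0,0,5],[0,0,-40,0,0,0,5],[0,0,-50,0,0,0,5],[0,0,-50,0,0,0,5],[0,0,0,0,0,0,5]]
  ]
}}

```text
time_s: 17.3
ee_pos: [0.4223, 0.2058, 0.2167]
ee_rot: [[-0.003, 1.0, 0.006], [1.0, 0.003, 0.003], [0.003, 0.006, -1.0]]
ft_force: [0.7, -0.2, -1.5]
opening: 0.0124
```

Run:
```python
from h import *
b=C(-.049,.102); goto(b[0],b[1],0.21,93.42)
c=camera("wrist"); cv2.imwrite("pics/w14.png",c["image"])
```

```text
t 17.3 pos [0.4223 0.2058 0.2167] yaw 90.16 F [ 0.7 -0.2 -1.5] open 12.4 q [ 0.45  0.02 -0.22  1.33  0.    2.02]
tool shift first, then turn: [-199.7  120.9    6.8] turn [ 0.34 -0.15 -3.26]  turn first then shift: [-206.3  109.4    6.7]
```

View pics/w14.png

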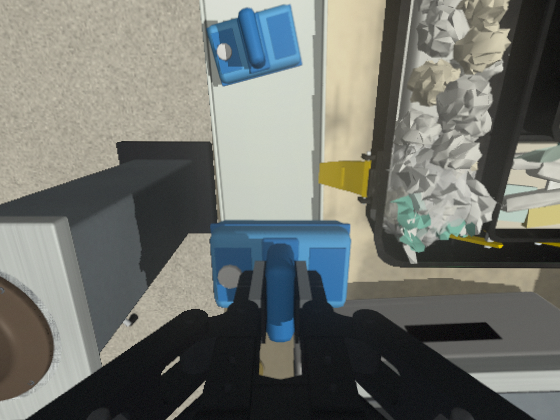

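Request:
{"fn": "apply_moves", "kwargs": {
  "increments": [
    [[0,0,0,0,0,-3.3,5],[-30,16,0,0,0,0,5],[-36,19,0,0,0,0,5],[-36,19,0,0,0,0,5],[-36,19,0,0,0,0,5],[-36,19,0,0,0,0,5],[-32,17,0,0,0,0,5],[0,0,0,0,0,0,5],[0,0,0,0,0,0,5],[0,0,30,0,0,0,5],[0,0,0,0,0,0,5]]
  ]
}}

```text
time_s: 18.73
ee_pos: [0.5397, 0.0068, 0.1806]
ee_rot: [[-0.062, 0.998, -0.005], [0.998, 0.062, 0.0], [0.0, -0.005, -1.0]]
ft_force: [-0.4, -0.2, -1.9]
opening: 0.013
```

Run:
```python
from h import *
b=C(-.049,.102); goto(b[0],b[1],0.083,93.42)
c=camera("wrist"); cv2.imwrite("pics/w15.png",c["image"])
c=camera("scene"); crop("s15.png",c["image"],200,130,150,120,5)
```

```text
t 18.73 pos [0.5397 0.0068 0.1806] yaw 93.53 F [-0.4 -0.2 -1.9] open 13.0 q [ 0.01  0.17 -0.14  1.28  0.    1.52]
tool shift first, then turn: [-0.7  4.6 97.5] turn [-0.3  -0.03  0.11]  turn first then shift: [-0.6  4.1 97.6]
```

View pics/w15.png

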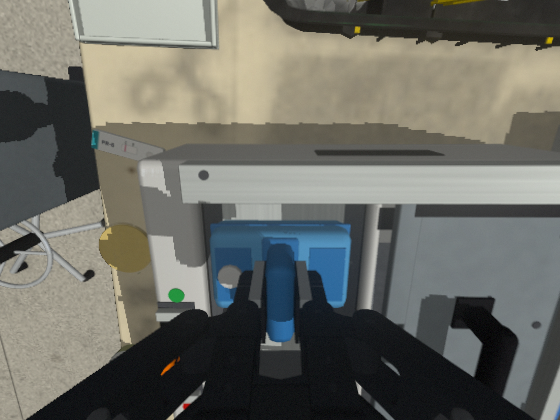

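View pics/s15.png

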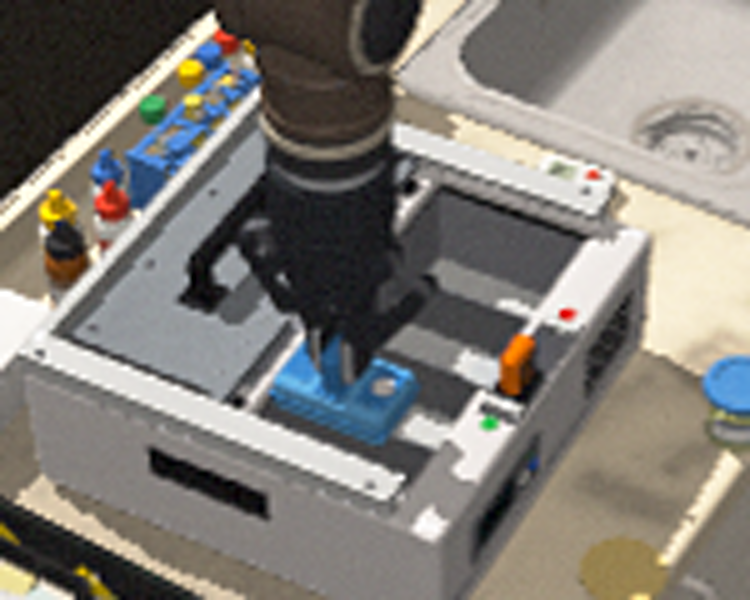

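The pack hangs over the leftmost bay, clear of the left lip. I'll descend slowly.

Request:
{"fn": "apply_moves", "kwargs": {
  "increments": [
    [[-0.5,4,0,0,0,0,5],[0,0,20,0,0,0,5],[0,0,20,0,0,0,5],[0,0,20,0,0,0,5],[0,0,15,0,0,0,5],[0,0,10,0,0,0,5],[0,0,5,0,0,0,5],[0,0,0,0,0,0,5],[0,0,0,0,0,0,5]]
  ]
}}

```text
time_s: 19.95
ee_pos: [0.5463, 0.0056, 0.0936]
ee_rot: [[-0.06, 0.998, 0.001], [0.998, 0.06, 0.0], [-0.0, 0.001, -1.0]]
ft_force: [0.7, -0.6, -2.8]
opening: 0.0129
```

Run:
```python
from h import *
b=C(-.049,.102); goto(b[0],b[1],0.083,93.42)
```

```text
t 19.95 pos [0.5463 0.0056 0.0936] yaw 93.45 F [ 0.7 -0.6 -2.8] open 12.9 q [ 0.01  0.21 -0.28  1.08 -0.    1.52]
tool shift first, then turn: [ 0.9 -2.5 10.6] turn [0.05 0.   0.03]  turn first then shift: [ 0.9 -2.5 10.6]
```

Request:
{"fn": "apply_moves", "kwargs": {
  "increments": [
    [[0,-2,4,0,0,0,5],[0,0,3,0,0,0,5],[0,0,2,0,0,0,5],[0,0,1,0,0,0,5],[0,0,0,0,0,0,5]]
  ]
}}

```text
time_s: 20.58
ee_pos: [0.5439, 0.0055, 0.086]
ee_rot: [[-0.06, 0.998, 0.002], [0.998, 0.06, 0.0], [-0.0, 0.002, -1.0]]
ft_force: [-8.2, -0.1, 19.8]
opening: 0.0131
```

The floor contact reads about 20 N, so I'll ease off and release.

Request:
{"fn": "apply_moves", "kwargs": {
  "increments": [
    [[0,0,-2,0,0,0,5],[0,0,0,0,0,0,20],[0,0,0,0,0,0,36],[0,0,0,0,0,0,36],[0,0,-20,0,0,0,36],[0,0,-40,0,0,0,36],[0,0,-50,0,0,0,36],[0,0,-40,0,0,0,36],[0,0,0,0,0,0,36]]
  ]
}}

```text
time_s: 21.7
ee_pos: [0.5456, 0.0055, 0.2385]
ee_rot: [[-0.06, 0.998, 0.006], [0.998, 0.06, 0.0], [-0.0, 0.006, -1.0]]
ft_force: [0.4, -0.0, -0.5]
opening: 0.0359
```

Run:
```python
from h import *
c=camera("wrist"); cv2.imwrite("pics/w16.png",c["image"])
m,b=blobs(c["image"],(95,120,60),(115,255,255),300)
print(b)
goto(0.40,0.24,0.30,104)
```

```text
[([241, 181, 73, 47, 2386], [279.0, 202.1]), ([509, 330, 27, 21, 343], [522.5, 339.5]), ([487, 336, 29, 41, 427], [502.1, 354.2])]
t 21.75 pos [0.5448 0.0055 0.2363] yaw 93.46 F [ 0.2  0.5 -0.5] open 35.7 q [ 0.01  0.16 -0.02  1.39 -0.    1.52]
tool shift first, then turn: [ 242.8 -130.2  -64.1] turn [  0.16   0.02 -10.54]  turn first then shift: [262.6 -83.8 -63.7]
```

View pics/w16.png

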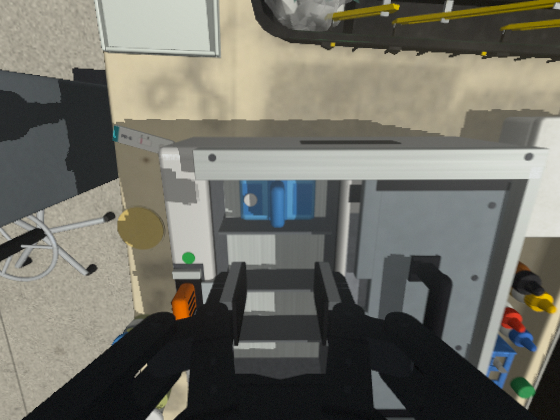

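The pack sits flat in bay 0, with its grip at (278,205). For the second pack I'll look again first, in case it has been moved.

Request:
{"fn": "apply_moves", "kwargs": {
  "increments": [
    [[20,-10,-20,0,0,0,50],[38,-21,-22,0,0,0,50],[40,-22,-22,0,0,0,50],[40,-22,0,0,0,0,50],[40,-22,0,0,0,0,50],[40,-22,0,0,0,0,50],[30,-11,0,0,0,0,50],[0,0,0,0,0,-10.5,50],[0,0,0,0,0,0,50],[0,0,0,0,0,0,50]]
  ]
}}

```text
time_s: 23.0
ee_pos: [0.3992, 0.2449, 0.2982]
ee_rot: [[-0.238, 0.971, -0.001], [0.971, 0.238, -0.001], [-0.0, -0.001, -1.0]]
ft_force: [0.1, 0.3, 0.0]
opening: 0.0498
```

Run:
```python
from h import *
c=camera("wrist"); cv2.imwrite("pics/w17.png",c["image"])
crop("w17.png",c["image"],150,60,260,200,3)
goto(0.4002,0.346,0.051,104)
```

```text
t 23.05 pos [0.3993 0.2448 0.2984] yaw 103.78 F [-0.4  0.5  0.5] open 50.1 q [ 0.55  0.03 -0.03  1.51 -0.    1.88]
tool shift first, then turn: [ 98.1  25.2 247.4] turn [-0.05  0.02 -0.22]  turn first then shift: [ 98.   25.4 247.4]
```

View pics/w17.png

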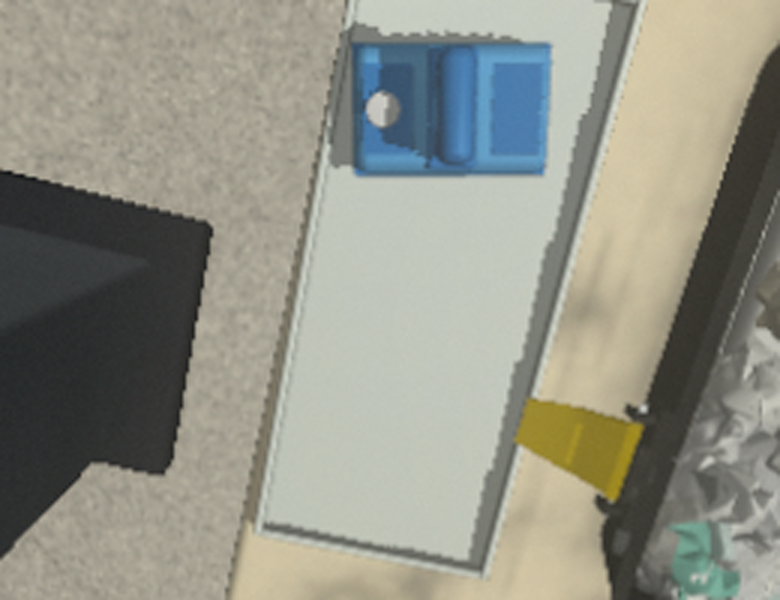

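Run:
```python
from h import *
c=camera("wrist")
Q=lambda x,y,z:plane(c,(150+x/3,60+y/3),z)
P=np.array([Q(*p,.032)[:2] for p in [(357,43),(550,43),(545,172),(358,170)]]);print(P.round(4),P.mean(0))
d=P[1]-P[0];e=P[2]-P[3];print(np.degrees([np.arctan2(d[1],d[0]),np.arctan2(e[1],e[0])]))
print(Q(459,45,.064),Q(459,160,.064))
```

```text
[[0.3569 0.3629]
 [0.4311 0.381 ]
 [0.4434 0.3343]
 [0.3681 0.3167]] [0.39987783 0.34873291]
[13.68893857 13.13571062]
[0.39491799 0.36827825 0.064     ] [0.40531692 0.33021612 0.064     ]
```

Request:
{"fn": "apply_moves", "kwargs": {
  "increments": [
    [[33,9,40,0,0,0,50],[33,8,40,0,0,0,50],[34,8.5,40,0,0,0,50],[0,0,45,0,0,0,50],[0,0,40,0,0,0,50],[0,0,25,0,0,0,50],[0,0,16,0,0,0,50],[0,0,0,0,0,0,50],[0,0,0,0,0,0,50]]
  ]
}}

```text
time_s: 24.22
ee_pos: [0.4006, 0.3488, 0.0542]
ee_rot: [[-0.241, 0.971, 0.001], [0.971, 0.241, 0.001], [0.001, 0.002, -1.0]]
ft_force: [0.6, -0.0, 0.0]
opening: 0.0498
```

Run:
```python
from h import *
c=camera("wrist"); cv2.imwrite("pics/w18.png",c["image"])
goto(0.400,0.348,0.051,103.5)
```

```text
t 24.27 pos [0.4007 0.3489 0.0544] yaw 103.93 F [ 0.7  0.1 -0.6] open 49.9 q [ 0.72  0.21 -0.37  0.99 -0.    2.04]
tool shift first, then turn: [-0.8 -0.9  3.4] turn [ 0.11 -0.06  0.43]  turn first then shift: [-0.8 -0.9  3.4]
```

View pics/w18.png

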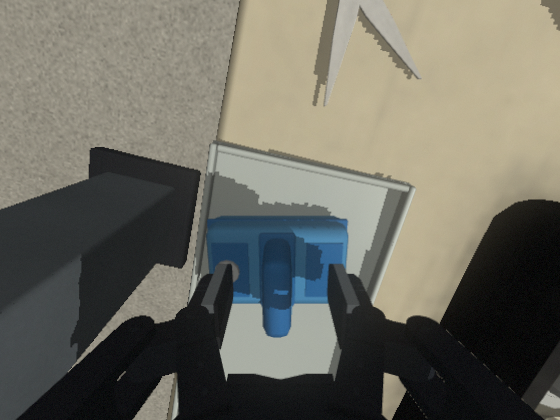

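The grip at (277,285) is centred between the pads. I'll go down 3 mm, close and lift.

Request:
{"fn": "apply_moves", "kwargs": {
  "increments": [
    [[0,-1,3,0,0,0.4,50],[0,0,0,0,0,0,5],[0,0,0,0,0,0,5],[0,0,0,0,0,0,5],[0,0,0,0,0,0,5],[0,0,0,0,0,0,5],[0,0,-20,0,0,0,5],[0,0,-40,0,0,0,5],[0,0,-50,0,0,0,5],[0,0,-50,0,0,0,5],[0,0,0,0,0,10,5],[0,0,0,0,0,0,5]]
  ]
}}

```text
time_s: 25.78
ee_pos: [0.3987, 0.3481, 0.2097]
ee_rot: [[-0.064, 0.998, -0.0], [0.998, 0.064, -0.0], [-0.0, -0.001, -1.0]]
ft_force: [0.1, -0.4, -2.8]
opening: 0.0127
```

Run:
```python
from h import *
b=C(-.049,-.102); goto(b[0],b[1],0.215,93.42)
c=camera("wrist"); cv2.imwrite("pics/w19.png",c["image"])
```

```text
t 25.77 pos [0.3987 0.3481 0.2097] yaw 93.66 F [ 0.1 -0.4 -2.8] open 12.7 q [ 0.72  0.14 -0.11  1.33  0.    2.22]
tool shift first, then turn: [-554.2  122.2   -5.2] turn [-0.03  0.02  0.24]  turn first then shift: [-553.7  124.5   -5.3]
```

View pics/w19.png

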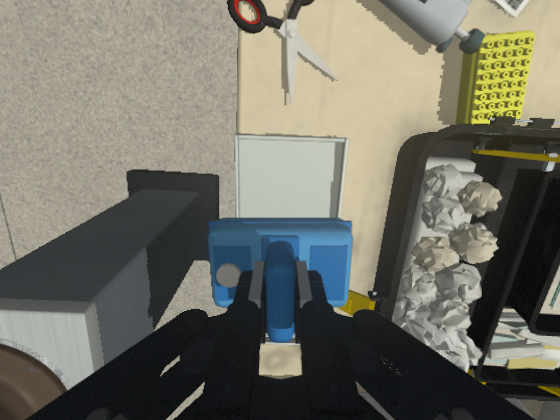

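Request:
{"fn": "apply_moves", "kwargs": {
  "increments": [
    [[-20,5,-15,0,0,0,5],[-38,8,-10,0,0,0,5],[-42,9.5,0,0,0,0,5],[-42,9.5,0,0,0,0,5],[-42,9.5,0,0,0,0,5],[-42,9.5,0,0,0,0,5],[-42,9.5,0,0,0,0,5],[-42,9.5,0,0,0,0,5],[-42,9.5,0,0,0,0,5],[-42,9.5,0,0,0,0,5],[-42,9.5,0,0,0,0,5],[-42,9.5,0,0,0,0,5],[-42,9.5,0,0,0,0,5],[-34,6.5,0,0,0,0,5],[0,0,0,0,0,0,5],[0,0,20,0,0,0,5],[0,0,20,0,0,0,5],[0,0,0,0,0,0,5]]
  ]
}}

```text
time_s: 28.08
ee_pos: [0.5554, -0.1966, 0.1936]
ee_rot: [[-0.063, 0.998, -0.004], [0.998, 0.063, 0.001], [0.002, -0.004, -1.0]]
ft_force: [0.1, 0.1, -1.8]
opening: 0.013
```

Run:
```python
from h import *
b=C(-.049,-.102); goto(b[0],b[1],0.085,93.42)
c=camera("wrist"); cv2.imwrite("pics/w20.png",c["image"])
```

```text
t 28.07 pos [ 0.5554 -0.1966  0.1936] yaw 93.62 F [ 0.1  0.1 -1.8] open 13.0 q [-0.34  0.25  0.    1.32  0.    1.17]
tool shift first, then turn: [ -0.9   1.  108.6] turn [-0.21 -0.09  0.2 ]  turn first then shift: [ -0.7   0.6 108.6]
```

View pics/w20.png

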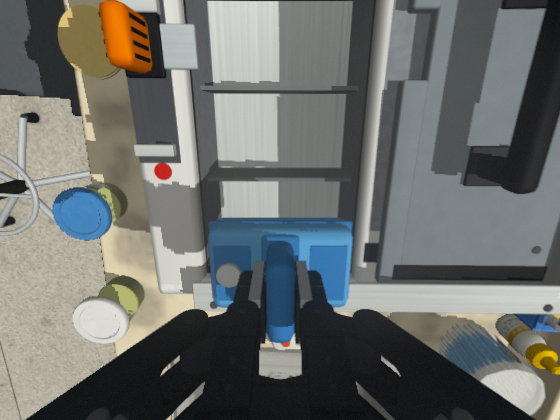

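The pack is over the rightmost bay, so I'll lower it.

Request:
{"fn": "apply_moves", "kwargs": {
  "increments": [
    [[-0.7,0,20,0,0,0,5],[0,0,20,0,0,0,5],[0,0,20,0,0,0,5],[0,0,20,0,0,0,5],[0,0,15,0,0,0,5],[0,0,7,0,0,0,5],[0,0,2,0,0,0,5],[0,0,0,0,0,0,5],[0,0,0,0,0,0,5]]
  ]
}}

```text
time_s: 29.25
ee_pos: [0.5574, -0.1979, 0.0917]
ee_rot: [[-0.062, 0.998, 0.001], [0.998, 0.062, -0.0], [-0.0, 0.001, -1.0]]
ft_force: [1.0, -0.1, -2.2]
opening: 0.013
```

Run:
```python
from h import *
b=C(-.049,-.102); goto(b[0],b[1],0.085,93.42)
```

```text
t 29.25 pos [ 0.5574 -0.1979  0.0917] yaw 93.56 F [ 1.  -0.1 -2.2] open 13.0 q [-0.34  0.29 -0.18  1.1   0.    1.17]
tool shift first, then turn: [ 0.8 -1.4  6.7] turn [0.05 0.02 0.14]  turn first then shift: [ 0.7 -1.4  6.7]
```

Request:
{"fn": "apply_moves", "kwargs": {
  "increments": [
    [[0.5,-1,3,0,0,0,5],[0,0,2,0,0,0,5],[0,0,1.5,0,0,0,5],[0,0,0,0,0,0,5],[0,0,0,0,0,0,5]]
  ]
}}

```text
time_s: 29.88
ee_pos: [0.556, -0.1974, 0.0846]
ee_rot: [[-0.062, 0.998, 0.0], [0.998, 0.062, -0.0], [-0.0, 0.0, -1.0]]
ft_force: [0.3, 0.7, -2.1]
opening: 0.0128
```

Request:
{"fn": "apply_moves", "kwargs": {
  "increments": [
    [[0,0,1,0,0,0,5],[0,0,1,0,0,0,5],[0,0,0.5,0,0,0,5],[0,0,0,0,0,0,5]]
  ]
}}

```text
time_s: 30.38
ee_pos: [0.5561, -0.1974, 0.0824]
ee_rot: [[-0.062, 0.998, 0.0], [0.998, 0.062, -0.0], [-0.0, 0.0, -1.0]]
ft_force: [-1.6, 0.9, 2.1]
opening: 0.0129
```

The tool now reads contact, the force having gone from −2 to +2 N. I'll release.

Request:
{"fn": "apply_moves", "kwargs": {
  "increments": [
    [[0,0,0,0,0,0,20],[0,0,0,0,0,0,36],[0,0,0,0,0,0,36],[0,0,-20,0,0,0,36],[0,0,-40,0,0,0,36],[0,0,-50,0,0,0,36],[0,0,-40,0,0,0,50],[0,0,0,0,0,0,70],[0,0,0,0,0,0,70]]
  ]
}}

```text
time_s: 31.5
ee_pos: [0.5559, -0.1973, 0.2314]
ee_rot: [[-0.062, 0.998, -0.0], [0.998, 0.062, 0.0], [0.0, -0.0, -1.0]]
ft_force: [-0.8, -0.3, -0.1]
opening: 0.0699
```

Run:
```python
from h import *
c=camera("wrist"); cv2.imwrite("pics/w21.png",c["image"])
goto(0.36,-0.30,0.30,93.42)
```

```text
t 31.55 pos [ 0.5556 -0.1972  0.2307] yaw 93.56 F [-0.3  0.3 -0.4] open 70.1 q [-0.34  0.25  0.08  1.4   0.    1.17]
tool shift first, then turn: [ -90.4 -201.7  -69. ] turn [-0.09 -0.04  0.14]  turn first then shift: [ -91.  -201.4  -69.3]
```

View pics/w21.png

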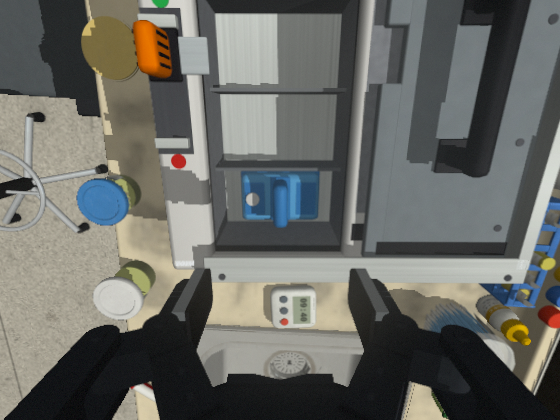

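Both packs are seated in the end bays: pack 2's grip is at (280,203), and the timer is undisturbed at (293,307). Next I'll take a closer view of the cups.

Request:
{"fn": "apply_moves", "kwargs": {
  "increments": [
    [[-10,-20,-20,0,0,0,75],[-12,-36,-20,0,0,0,75],[-12,-36,-15,0,0,0,75],[-12,-36,0,0,0,0,75],[-10,-36,0,0,0,0,75],[0,-30,0,0,0,0,75],[0,0,0,0,0,0,75],[0,0,0,0,0,0,75]]
  ]
}}

```text
time_s: 32.55
ee_pos: [0.3657, -0.2655, 0.2874]
ee_rot: [[-0.061, 0.998, 0.001], [0.998, 0.061, -0.0], [-0.0, 0.001, -1.0]]
ft_force: [-0.3, 0.5, 0.6]
opening: 0.0753
```

Run:
```python
from h import *
c=camera("wrist"); cv2.imwrite("pics/w22.png",c["image"])
goto(0.37,-0.215,0.15,93.42)
print("cam",(-np.array(c["R"]).T@c["t"]).round(3))
print(blobs(c["image"],(98,150,80),(112,255,255),300)[1])
```

```text
t 32.6 pos [ 0.366  -0.2654  0.2872] yaw 93.55 F [-1.1  0.6 -0.2] open 75.1 q [-0.63 -0.01 -0.09  1.49  0.    0.88]
tool shift first, then turn: [ 50.1   7.1 137.1] turn [0.01 0.01 0.13]  turn first then shift: [ 50.1   7.  137.2]
cam [ 0.36  -0.18   0.415]
[([463, 118, 21, 40, 426], [470.5, 135.7])]
```

View pics/w22.png

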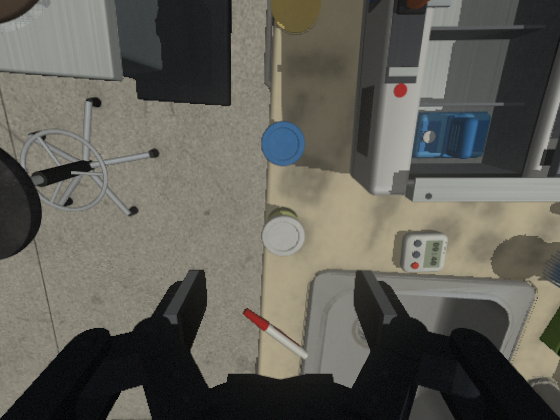

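Run:
```python
from h import *
c=camera("wrist");im=c["image"]
h=cv2.cvtColor(im,cv2.COLOR_BGR2HSV);print(h[143,283],h[235,283],h[235,340],im[235,283])
crop("w23.png",im,240,100,90,180,4)
g=cv2.GaussianBlur(cv2.cvtColor(im,cv2.COLOR_BGR2GRAY),(3,3),0)
for n,(u,v),z in[("blue",(283,143),.05),("white",(283,235),.058)]:
    ci=cv2.HoughCircles(g[v-40:v+40,u-40:u+40],cv2.HOUGH_GRADIENT,1,80,param1=80,param2=8,minRadius=18,maxRadius=25)
    x,y,r=ci[0,0]; p=plane(c,(u-40+x,v-40+y),z);print(n,u-40+x,v-40+y,r,p)
m=cv2.inRange(h,(98,100,80),(112,255,255));m[:, :255]=0;m[:,310:]=0
ct=max(cv2.findContours(m,0,2)[0],key=cv2.contourArea);e=cv2.fitEllipse(ct);print(e,plane(c,e[0],.05))
```

```text
[105 144 138] [ 25   9 163] [ 22  54 171] [157 162 163]
blue 283.5 142.5 23.3 [ 0.36723295 -0.21620401  0.05      ]
white 282.5 238.5 22.1 [ 0.37374011 -0.33594202  0.058     ]
((282.4955749511719, 143.1936798095703), (41.953243255615234, 43.17559051513672), 1.4031568765640259) [ 0.36610071 -0.2170753   0.05      ]
```

View pics/w23.png

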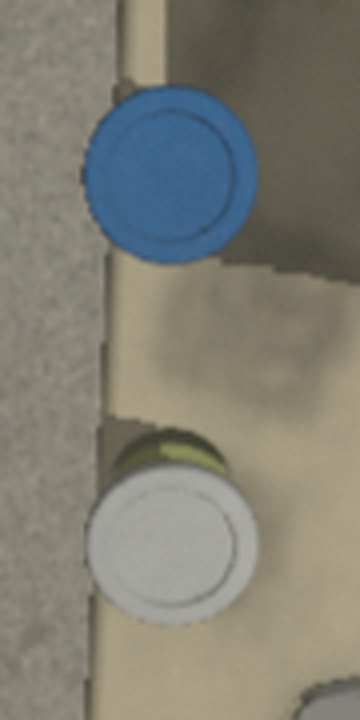

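Run:
```python
from h import *
c=camera("wrist");print(plane(c,(283.25,235.5),.058),plane(c,(282.7,143.4),.05))
goto(0.3664,-0.2172,0.041,93.42)
```

```text
[ 0.37460258 -0.33149768  0.058     ] [ 0.36648251 -0.21715357  0.05      ]
t 32.7 pos [ 0.3664 -0.2652  0.2869] yaw 93.59 F [ 0.1 -0.2  0.4] open 74.9 q [-0.63 -0.01 -0.09  1.49  0.    0.88]
tool shift first, then turn: [ 47.9   3.1 245.9] turn [-0.02 -0.02  0.17]  turn first then shift: [ 47.9   2.9 245.9]
```

Request:
{"fn": "apply_moves", "kwargs": {
  "increments": [
    [[24,2,40,0,0,0,75],[24,1,45,0,0,0,75],[0,0,50,0,0,0,75],[0,0,45,0,0,0,75],[0,0,30,0,0,0,75],[0,0,20,0,0,0,75],[0,0,14,0,0,0,75],[0,0,0,0,0,0,75],[0,0,0,0,0,0,75]]
  ]
}}

```text
time_s: 33.83
ee_pos: [0.3665, -0.2174, 0.0437]
ee_rot: [[-0.062, 0.998, 0.001], [0.998, 0.062, -0.0], [-0.001, 0.001, -1.0]]
ft_force: [-0.1, -0.1, 0.4]
opening: 0.075
```

Run:
```python
from h import *
c=camera("wrist"); cv2.imwrite("pics/w24.png",c["image"])
goto(0.3664,-0.2172,0.041,93.42)
```

```text
t 33.88 pos [ 0.3666 -0.2175  0.0439] yaw 93.56 F [ 0.7 -0.1  0.6] open 74.8 q [-0.54  0.03 -0.6   0.94  0.    0.97]
tool shift first, then turn: [ 0.3 -0.2  2.9] turn [0.07 0.05 0.14]  turn first then shift: [ 0.3 -0.2  2.9]
```

View pics/w24.png

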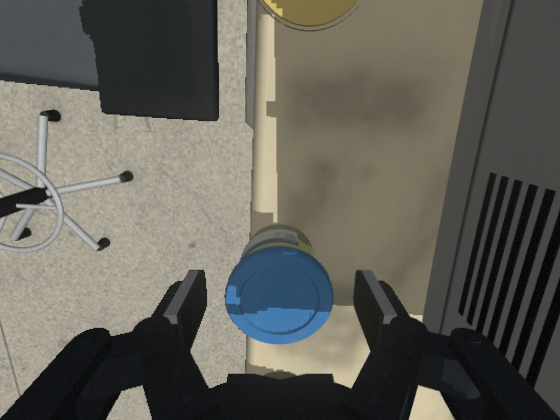

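The blue lid at (279,295) is centred between the pads. I'll go down 3 mm, close and lift.

Request:
{"fn": "apply_moves", "kwargs": {
  "increments": [
    [[0,0,3,0,0,0,75],[0,0,0,0,0,0,60],[0,0,0,0,0,0,40],[0,0,0,0,0,0,40],[0,0,0,0,0,0,40],[0,0,-10,0,0,0,40],[0,0,-20,0,0,0,40],[0,0,0,0,0,0,40]]
  ]
}}

```text
time_s: 34.88
ee_pos: [0.367, -0.2178, 0.0716]
ee_rot: [[-0.062, 0.998, 0.003], [0.998, 0.062, -0.002], [-0.002, 0.003, -1.0]]
ft_force: [0.1, -0.5, -0.5]
opening: 0.0498
```

Run:
```python
from h import *
c=camera("wrist"); cv2.imwrite("pics/w25.png",c["image"])
c=camera("side"); crop("s25.png",c["image"],170,200,180,140,4)
b=C(-.041,-.034);goto(b[0],b[1],0.20,93.42)
```

```text
t 34.98 pos [ 0.366  -0.2172  0.07  ] yaw 93.55 F [-0.4  0.4 -0.6] open 50.2 q [-0.54  0.   -0.56  1.   -0.    0.97]
tool shift first, then turn: [  76.1  199.1 -129.9] turn [0.02 0.02 0.13]  turn first then shift: [  76.6  198.9 -130. ]
```

View pics/w25.png

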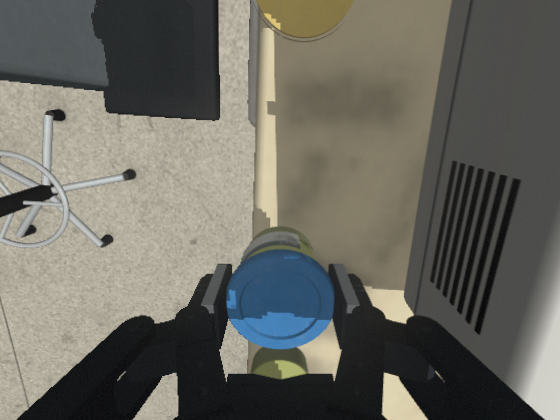

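View pics/s25.png

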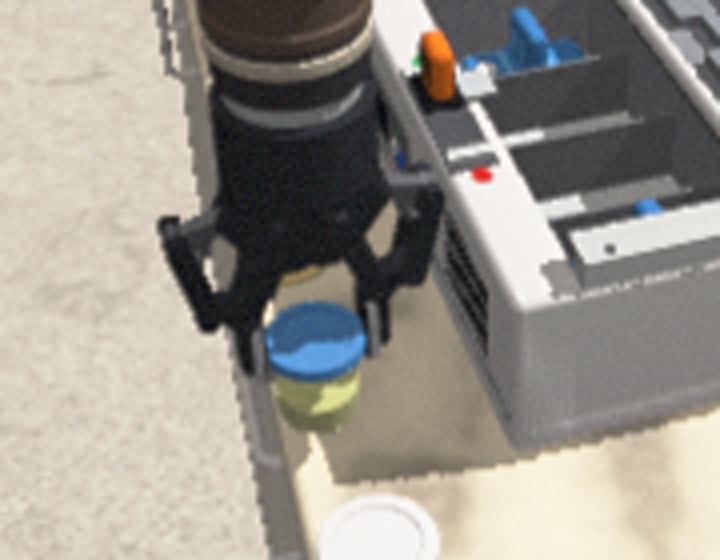

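The blue cup is held upright. I'll lift it and carry it over bay 2.

Request:
{"fn": "apply_moves", "kwargs": {
  "increments": [
    [[0,0,-35,0,0,0,40],[0,0,-45,0,0,0,40],[0,0,-50,0,0,0,40],[0,0,-10,0,0,0,40],[15,40,0,0,0,0,40],[15,40,0,0,0,0,40],[16,40,0,0,0,0,40],[15,40,0,0,0,0,40],[15,39,0,0,0,0,40],[0,0,0,0,0,0,40],[0,0,20,0,0,0,40],[0,0,0,0,0,0,40]]
  ]
}}

```text
time_s: 36.48
ee_pos: [0.5578, -0.129, 0.1875]
ee_rot: [[-0.062, 0.998, -0.005], [0.998, 0.062, 0.001], [0.001, -0.005, -1.0]]
ft_force: [0.6, 0.1, -0.5]
opening: 0.0496
```

Run:
```python
from h import *
c=camera("wrist"); cv2.imwrite("pics/w26.png",c["image"])
b=C(-.041,-.034);goto(b[0],b[1],0.077,93.42)
```

```text
t 36.52 pos [ 0.5583 -0.1291  0.1888] yaw 93.53 F [-0.   0.2 -0.7] open 49.8 q [-0.23  0.22 -0.04  1.3  -0.    1.28]
tool shift first, then turn: [1.000e-01 1.900e+00 1.117e+02] turn [-0.17 -0.04  0.11]  turn first then shift: [1.000e-01 1.600e+00 1.118e+02]
```

View pics/w26.png

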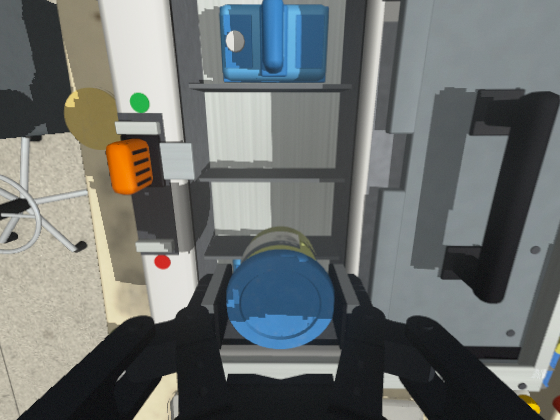

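Request:
{"fn": "apply_moves", "kwargs": {
  "increments": [
    [[0,1,25,0,0,0,40],[0,0,25,0,0,0,40],[0,0,20,0,0,0,40],[0,0,15,0,0,0,40],[0,0,12,0,0,0,40],[0,0,8,0,0,0,40],[0,0,2,0,0,0,40],[0,0,0,0,0,0,40],[0,0,0,0,0,0,40]]
  ]
}}

```text
time_s: 37.65
ee_pos: [0.5611, -0.129, 0.0836]
ee_rot: [[-0.062, 0.998, 0.001], [0.998, 0.062, -0.0], [-0.0, 0.001, -1.0]]
ft_force: [0.4, 0.3, -0.8]
opening: 0.0502
```

Run:
```python
from h import *
b=C(-.041,-.034);goto(b[0],b[1],0.077,93.42)
```

```text
t 37.65 pos [ 0.5611 -0.129   0.0836] yaw 93.56 F [ 0.4  0.3 -0.8] open 50.2 q [-0.23  0.27 -0.23  1.08 -0.    1.28]
tool shift first, then turn: [ 0.2 -1.2  6.6] turn [0.05 0.02 0.14]  turn first then shift: [ 0.2 -1.2  6.6]
```

Request:
{"fn": "apply_moves", "kwargs": {
  "increments": [
    [[0,-1,3,0,0,0,40],[0,0,2,0,0,0,40],[0,0,1,0,0,0,40],[0,0,0,0,0,0,40],[0,0,0.5,0,0,0,40],[0,0,0,0,0,0,40]]
  ]
}}

```text
time_s: 38.4
ee_pos: [0.5598, -0.129, 0.0771]
ee_rot: [[-0.062, 0.998, 0.001], [0.998, 0.062, -0.0], [-0.0, 0.001, -1.0]]
ft_force: [-2.8, 1.0, 5.4]
opening: 0.0503
```

The tool reads floor contact at 5 N. I'll open to 64 mm and lift straight up.

Request:
{"fn": "apply_moves", "kwargs": {
  "increments": [
    [[0,0,0,0,0,0,56],[0,0,0,0,0,0,62],[0,0,0,0,0,0,64],[0,0,0,0,0,0,64],[0,0,-15,0,0,0,64],[0,0,-35,0,0,0,64],[0,0,-50,0,0,0,64],[0,0,-50,0,0,0,64],[0,0,0,0,0,0,75]]
  ]
}}

```text
time_s: 39.52
ee_pos: [0.5622, -0.1294, 0.2318]
ee_rot: [[-0.062, 0.998, 0.009], [0.998, 0.062, -0.002], [-0.003, 0.009, -1.0]]
ft_force: [0.4, 0.2, -0.8]
opening: 0.075
```

Run:
```python
from h import *
c=camera("wrist"); cv2.imwrite("pics/w27.png",c["image"])
goto(.3746,-.3315,.052,93.42)
```

```text
t 39.58 pos [ 0.5613 -0.1292  0.2291] yaw 93.56 F [-0.6 -0.3 -0.4] open 75.0 q [-0.23  0.22  0.04  1.38  0.    1.28]
tool shift first, then turn: [-190.  -199.8  176.3] turn [0.3  0.08 0.14]  turn first then shift: [-190.8 -198.4  177.1]
```

View pics/w27.png

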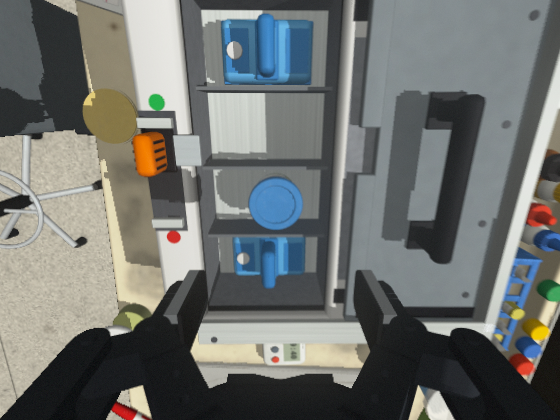

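The blue cup stands in bay 2 with its lid at (276,203). Next is the white cup.

Request:
{"fn": "apply_moves", "kwargs": {
  "increments": [
    [[-20,-21,0,0,0,0,75],[-38,-40,0,0,0,0,75],[-40,-42,0,0,0,0,75],[-40,-42,0,0,0,0,75],[-40,-42,0,0,0,0,75],[-12,-12,0,0,0,0,75],[0,0,20,0,0,0,75],[0,0,40,0,0,0,75],[0,0,40,0,0,0,75],[0,0,0,0,0,0,75],[0,0,0,0,0,0,75]]
  ]
}}

```text
time_s: 40.95
ee_pos: [0.3736, -0.3309, 0.1274]
ee_rot: [[-0.063, 0.998, 0.001], [0.998, 0.063, -0.0], [-0.0, 0.0, -1.0]]
ft_force: [0.1, -0.5, 0.7]
opening: 0.075
```

Run:
```python
from h import *
c=camera("wrist"); cv2.imwrite("pics/w28.png",c["image"])
goto(.3746,-.3315,.049,93.42)
```

```text
t 41.0 pos [ 0.3739 -0.3314  0.1281] yaw 93.58 F [-0.1  0.3  0.8] open 74.5 q [-0.73  0.1  -0.32  1.14  0.    0.78]
tool shift first, then turn: [-0.   0.6 79.1] turn [0.09 0.08 0.16]  turn first then shift: [-0.2  0.7 79.1]
```

View pics/w28.png

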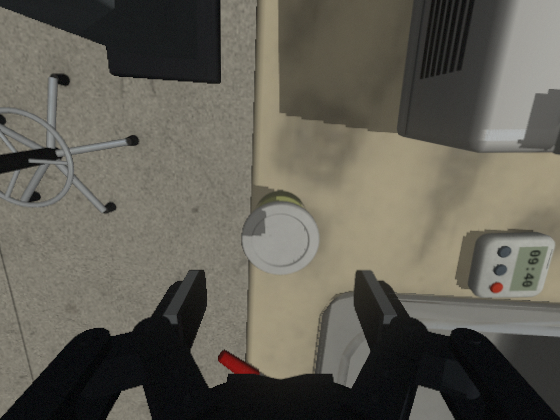

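Run:
```python
from h import *
c=camera("wrist");print(plane(c,(280.5,238.5),.058),"sink",plane(c,(330,297),0.005),plane(c,(320,330),0.005))
```

```text
[ 0.37438723 -0.33262186  0.058     ] sink [ 0.42785433 -0.41449935  0.005     ] [ 0.42222083 -0.45376494  0.005     ]
```

Request:
{"fn": "apply_moves", "kwargs": {
  "increments": [
    [[-1,0.6,35,0,0,0,75],[0,0,25,0,0,0,75],[0,0,15,0,0,0,75],[0,0,4,0,0,0,75],[0,0,0,0,0,0,75],[0,0,0,0,0,0,60],[0,0,0,0,0,0,45],[0,0,0,0,0,0,45],[0,0,0,0,0,0,45],[0,0,-10,0,0,0,45],[0,0,-20,0,0,0,45],[0,0,0,0,0,0,45]]
  ]
}}

```text
time_s: 42.55
ee_pos: [0.3746, -0.3328, 0.0794]
ee_rot: [[-0.062, 0.998, 0.003], [0.998, 0.062, -0.002], [-0.002, 0.002, -1.0]]
ft_force: [1.2, -0.9, -0.7]
opening: 0.0541
```

Run:
```python
from h import *
c=camera("wrist"); cv2.imwrite("pics/w29.png",c["image"])
c=camera("side"); crop("s29.png",c["image"],170,220,180,140,4)
b=C(-.041,.034);goto(b[0],b[1],0.23,93.42)
```

```text
t 42.65 pos [ 0.3737 -0.332   0.0776] yaw 93.56 F [-0.6  0.6 -0.4] open 54.4 q [-0.73  0.13 -0.4   1.03  0.    0.78]
tool shift first, then turn: [ 259.1  198.6 -152.4] turn [0.03 0.03 0.14]  turn first then shift: [ 259.7  197.9 -152.4]
```

View pics/w29.png

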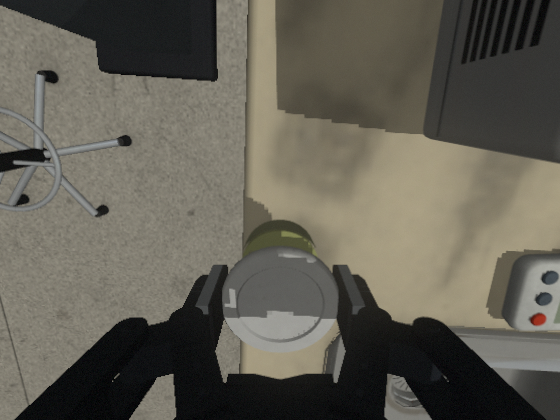

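View pics/s29.png

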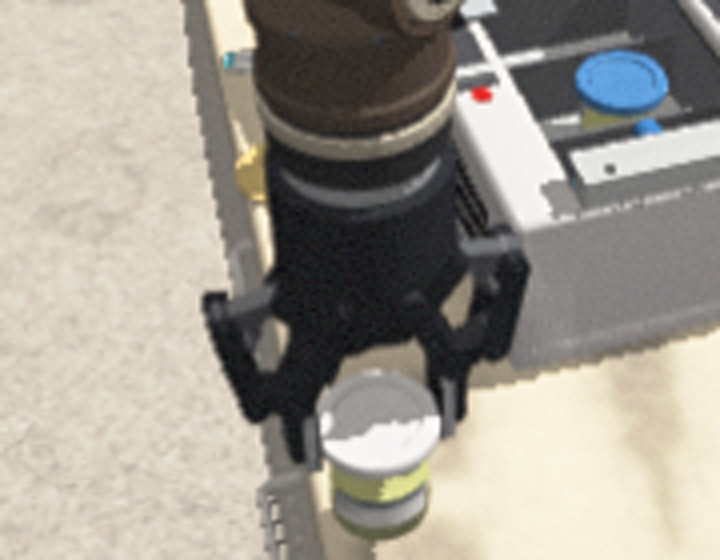

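The white cup is held upright. I'll lift it and carry it to bay 1.

Request:
{"fn": "apply_moves", "kwargs": {
  "increments": [
    [[0,0,-35,0,0,0,45],[0,0,-50,0,0,0,45],[0,0,-50,0,0,0,45],[0,0,-17,0,0,0,45],[25,19,0,0,0,0,45],[36,27,0,0,0,0,45],[36,28,0,0,0,0,45],[36,28,0,0,0,0,45],[36,28,0,0,0,0,45],[36,28,0,0,0,0,45],[36,28,0,0,0,0,45],[18,12,0,0,0,0,45],[0,0,0,0,0,0,45],[0,0,20,0,0,0,45],[0,0,0,0,0,0,45]]
  ]
}}

```text
time_s: 44.52
ee_pos: [0.5536, -0.0621, 0.2079]
ee_rot: [[-0.061, 0.998, -0.004], [0.998, 0.061, -0.0], [0.0, -0.004, -1.0]]
ft_force: [-0.3, -0.7, -0.5]
opening: 0.0542
```

Run:
```python
from h import *
c=camera("wrist"); cv2.imwrite("pics/w30.png",c["image"])
b=C(-.041,.034);goto(b[0],b[1],0.085,93.42)
```

```text
t 44.58 pos [ 0.5541 -0.0621  0.209 ] yaw 93.47 F [ 0.5 -0.3  0.2] open 53.9 q [-0.11  0.19 -0.04  1.34 -0.    1.4 ]
tool shift first, then turn: [  1.    2.1 124. ] turn [-0.12 -0.    0.05]  turn first then shift: [  1.    1.8 124. ]
```

View pics/w30.png

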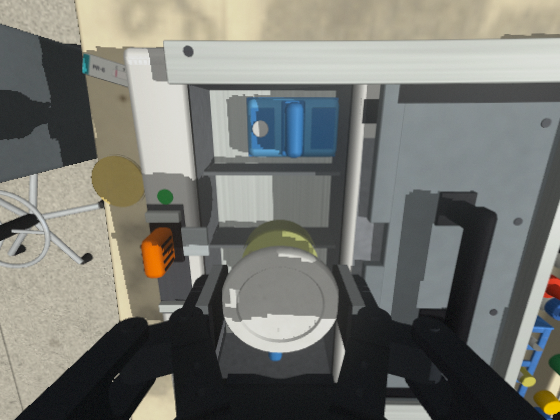

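Pack 1 in bay 0 looks farther back than before, with its block spanning columns 248 to 338. I'll measure it.

Run:
```python
from h import *
c=camera("wrist"); crop("w31.png",c["image"],190,70,190,120,4)
m,b=blobs(c["image"],(95,100,50),(115,255,255),300);print(b)
P=np.array([plane(c,p,.064)[:2] for p in [(248,97),(338,97),(337,158),(249,158)]])
for p in list(P)+[P.mean(0)]: d=p-C(-.049,.102);print(p.round(4),"bay0:",(d@EX).round(4),(d@EY).round(4))
```

```text
[([246, 97, 92, 60, 4955], [292.8, 126.0]), ([530, 315, 22, 33, 348], [540.3, 329.8])]
[0.5211 0.0316] bay0: -0.0211 0.0265
[0.5966 0.0361] bay0: 0.0545 0.0265
[ 0.6021 -0.0145] bay0: 0.057 -0.0243
[ 0.5233 -0.0192] bay0: -0.022 -0.0244
[0.5608 0.0085] bay0: 0.0171 0.0011
```

View pics/w31.png

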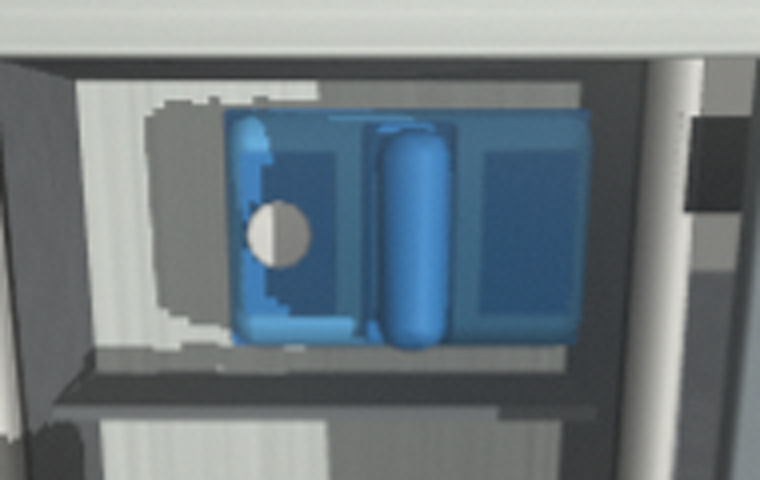

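Pack 1 was knocked back. It now sits at +17 mm along and +1 mm across in bay 0, flat and within the limits of 34 and 16 mm, so I'll leave it. I'll lower the white cup.

Request:
{"fn": "apply_moves", "kwargs": {
  "increments": [
    [[1,1.5,30,0,0,0,45],[0,0,30,0,0,0,45],[0,0,25,0,0,0,45],[0,0,15,0,0,0,45],[0,0,10,0,0,0,45],[0,0,5,0,0,0,45],[0,0,2,0,0,0,45],[0,0,0,0,0,0,45],[0,0,0,0,0,0,45]]
  ]
}}

```text
time_s: 45.75
ee_pos: [0.5569, -0.0601, 0.093]
ee_rot: [[-0.062, 0.998, 0.001], [0.998, 0.062, -0.0], [-0.0, 0.001, -1.0]]
ft_force: [1.0, -0.2, 0.3]
opening: 0.0543
```

Run:
```python
from h import *
b=C(-.041,.034);goto(b[0],b[1],0.085,93.42)
```

```text
t 45.75 pos [ 0.5569 -0.0601  0.093 ] yaw 93.56 F [ 1.  -0.2  0.3] open 54.3 q [-0.11  0.23 -0.25  1.09 -0.    1.4 ]
tool shift first, then turn: [-0.9 -1.1  8. ] turn [0.04 0.01 0.14]  turn first then shift: [-0.9 -1.1  8. ]
```

Request:
{"fn": "apply_moves", "kwargs": {
  "increments": [
    [[-0.8,-1,4,0,0,0,45],[0,0,2,0,0,0,45],[0,0,1,0,0,0,45],[0,0,0,0,0,0,45],[0,0,1,0,0,0,45],[0,0,0,0,0,0,45]]
  ]
}}

```text
time_s: 46.5
ee_pos: [0.5557, -0.0609, 0.0851]
ee_rot: [[-0.062, 0.998, 0.001], [0.998, 0.062, -0.0], [-0.0, 0.001, -1.0]]
ft_force: [-1.8, 0.5, 4.8]
opening: 0.054
```

The tool reads floor contact at 5 N. I'll open and lift.

Request:
{"fn": "apply_moves", "kwargs": {
  "increments": [
    [[0,0,0,0,0,0,60],[0,0,0,0,0,0,66],[0,0,0,0,0,0,67],[0,0,0,0,0,0,67],[0,0,-15,0,0,0,67],[0,0,-35,0,0,0,67],[0,0,-50,0,0,0,67],[0,0,-50,0,0,0,60],[0,-40,-40,0,0,0,50],[0,0,0,0,0,0,50],[0,0,0,0,0,0,50]]
  ]
}}

```text
time_s: 47.88
ee_pos: [0.5159, -0.0634, 0.275]
ee_rot: [[-0.062, 0.998, 0.001], [0.998, 0.062, -0.0], [-0.0, 0.001, -1.0]]
ft_force: [-0.3, 0.1, 0.0]
opening: 0.0504
```

Run:
```python
from h import *
c=camera("wrist"); cv2.imwrite("pics/w32.png",c["image"]); crop("w32c.png",c["image"],150,30,200,260,2.2)
goto(0.682,-.0867,.2,93.42)
```

```text
t 47.92 pos [ 0.5158 -0.0634  0.274 ] yaw 93.55 F [ 0.3  0.8 -0.5] open 49.7 q [-0.12  0.12  0.01  1.47  0.    1.39]
tool shift first, then turn: [-33.6 164.4  73.9] turn [-0.02 -0.01  0.13]  turn first then shift: [-33.2 164.5  74. ]
```

View pics/w32.png

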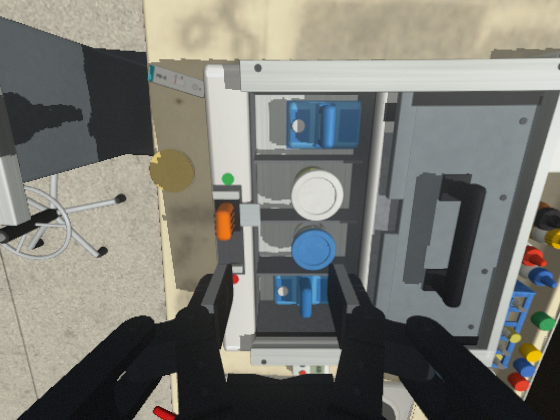

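All four items are in their bays: pack 1 at (325,123), the white lid at (317,195), the blue lid at (313,248) and pack 2 at (303,292). I'll check them in numbers.

Run:
```python
from h import *
c=camera("wrist")
for n,uv,z,by in [("white",(317.5,195),.094,.034),("blue",(313.5,248.5),.086,-.034)]:
    d=plane(c,uv,z)[:2]-C(-.049,by);print(n,d@EX,d@EY)
P=np.mean([plane(c,p,.064)[:2] for p in [(288,101),(360,101),(360,147),(289,148)]],0)-C(-.049,.102);print("p1",P@EX,P@EY)
P=np.mean([plane(c,p,.096)[:2] for p in [(304,278),(307,315)]],0)-C(-.049,-.102);print("p2",P@EX,P@EY)
goto(0.682,-.0867,.147,93.42)
```

```text
white 0.007426275268996021 0.0007608483159712855
blue 0.00657687443688872 0.002768538638788838
p1 0.015081984238632606 0.0023133053633509508
p2 -0.0017036391519579678 0.01261237085058464
t 47.98 pos [ 0.5157 -0.0633  0.2734] yaw 93.56 F [-0.1  0.6  0.4] open 50.0 q [-0.12  0.12  0.01  1.47  0.    1.39]
tool shift first, then turn: [-33.7 164.7 126.2] turn [-0.09 -0.02  0.14]  turn first then shift: [-33.3 164.6 126.4]
```

View pics/w32c.png

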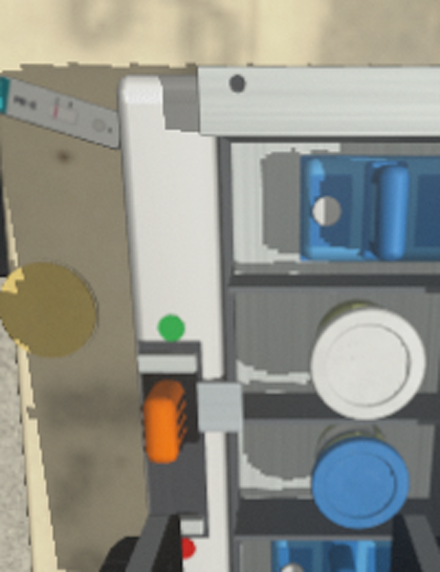

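The packs and cups sit well inside the limits. The 12 mm reading for pack 2's y used its partly hidden grip, and the bay only gives 7.5 mm of play, so I don't trust it. Next I'll fetch the hatch.

Request:
{"fn": "apply_moves", "kwargs": {
  "increments": [
    [[-7,35,0,0,0,0,50],[-9,45,0,0,0,0,50],[-9,45,0,0,0,0,50],[-8.5,39.5,0,0,0,0,50],[0,0,30,0,0,0,50],[0,0,40,0,0,0,50],[0,0,30,0,0,0,50],[0,0,20,0,0,0,50],[0,0,5,0,0,0,50],[0,0,0,0,0,0,50],[0,0,0,0,0,0,50]]
  ]
}}

```text
time_s: 49.35
ee_pos: [0.6826, -0.0867, 0.1505]
ee_rot: [[-0.062, 0.998, 0.001], [0.998, 0.062, -0.0], [-0.0, 0.001, -1.0]]
ft_force: [-0.0, -0.3, -0.5]
opening: 0.0499
```

Run:
```python
from h import *
c=camera("wrist"); cv2.imwrite("pics/w33.png",c["image"])
goto(0.6832,-.0867,.147,93.42)
```

```text
t 49.4 pos [ 0.6826 -0.0867  0.1506] yaw 93.56 F [ 0.  -0.3  1.1] open 50.0 q [-0.13  0.45  0.18  1.3   0.    1.38]
tool shift first, then turn: [-0.1  0.6  3.6] turn [0.1  0.02 0.14]  turn first then shift: [-0.1  0.6  3.6]
```

View pics/w33.png

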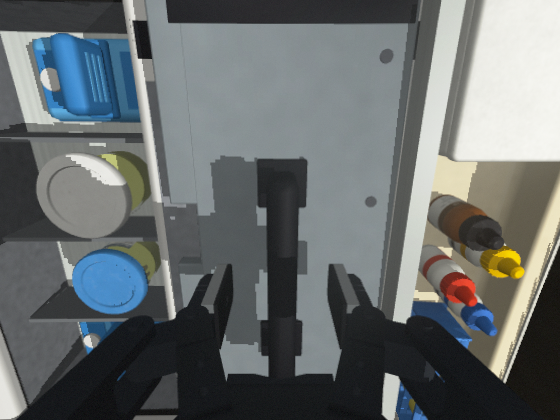

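The bar is centred at (283,270). I'll go down 3 mm, close, and raise the hatch about 3 mm off the deck.

Request:
{"fn": "apply_moves", "kwargs": {
  "increments": [
    [[0,0.6,3,0,0,0,50],[0,0,0,0,0,0,5],[0,0,0,0,0,0,5],[0,0,0,0,0,0,5],[0,0,0,0,0,0,5],[0,0,0,0,0,0,5]]
  ]
}}

```text
time_s: 50.15
ee_pos: [0.6828, -0.0866, 0.1469]
ee_rot: [[-0.062, 0.998, 0.001], [0.998, 0.062, -0.0], [-0.0, 0.001, -1.0]]
ft_force: [0.7, 0.8, 1.9]
opening: 0.013
```

Request:
{"fn": "apply_moves", "kwargs": {
  "increments": [
    [[0,0,-1.5,0,0,0,5],[0,0,-1.2,0,0,0,5],[0,0,0,0,0,0,5]]
  ]
}}

```text
time_s: 50.52
ee_pos: [0.6821, -0.0866, 0.1484]
ee_rot: [[-0.062, 0.998, -0.002], [0.998, 0.062, 0.0], [0.0, -0.002, -1.0]]
ft_force: [0.2, -0.5, -5.8]
opening: 0.0131
```

Request:
{"fn": "apply_moves", "kwargs": {
  "increments": [
    [[0,0,-1,0,0,0,5],[0,-5,0,0,0,0,5],[0,-8,0,0,0,0,5],[0,-8,0,0,0,0,5],[0,-8,0,0,0,0,5],[0,-8,0,0,0,0,5],[0,-8,0,0,0,0,5],[0,-8,0,0,0,0,5],[0,-8,0,0,0,0,5],[0,0,0,0,0,0,5]]
  ]
}}

```text
time_s: 51.78
ee_pos: [0.6204, -0.0903, 0.1502]
ee_rot: [[-0.062, 0.998, -0.002], [0.998, 0.062, 0.0], [0.0, -0.002, -1.0]]
ft_force: [-0.7, 1.1, -5.3]
opening: 0.0131
```

Run:
```python
from h import *
goto(0.5475,-.0949,.1495,93.42)
```

```text
t 51.77 pos [ 0.6204 -0.0903  0.1502] yaw 93.55 F [-0.7  1.1 -5.3] open 13.1 q [-0.14  0.33  0.02  1.25 -0.    1.36]
tool shift first, then turn: [ -0.  -73.1   0.8] turn [-0.09 -0.01  0.13]  turn first then shift: [ -0.2 -73.1   0.7]
```

The hatch is sliding freely, with 73 mm to go. I'll slow down at the end.

Request:
{"fn": "apply_moves", "kwargs": {
  "increments": [
    [[0,-8,0,0,0,0,5],[0,-8,0,0,0,0,5],[0,-8,0,0,0,0,5],[0,-8,0,0,0,0,5],[0,-8,0,0,0,0,5],[0,-8,0,0,0,0,5],[0,-8,0,0,0,0,5],[0,-7,0,0,0,0,5],[0,-5,0,0,0,0,5],[0,-3,0,0,0,0,5],[0,-2,0,0,0,0,5],[0,0,0,0,0,0,5]]
  ]
}}

```text
time_s: 53.28
ee_pos: [0.5485, -0.0947, 0.1501]
ee_rot: [[-0.062, 0.998, -0.001], [0.998, 0.062, 0.0], [0.0, -0.001, -1.0]]
ft_force: [-0.4, 5.7, -6.2]
opening: 0.0131
```

Run:
```python
from h import *
goto(0.5475,-.0949,.137,93.42)
c=camera("wrist"); cv2.imwrite("pics/w34.png",c["image"])
```

```text
t 53.27 pos [ 0.5485 -0.0947  0.1501] yaw 93.56 F [-0.4  5.7 -6.2] open 13.1 q [-0.17  0.2  -0.16  1.21  0.    1.34]
tool shift first, then turn: [-0.1 -1.  13.1] turn [-0.04 -0.02  0.14]  turn first then shift: [-0.1 -1.  13.1]
```

View pics/w34.png

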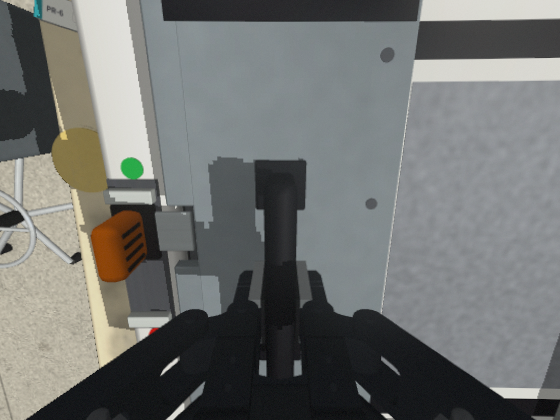

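The hatch is over its seat and the tongue is in the notch, as it was before the slide. I'll nudge it forward and lower it.

Request:
{"fn": "apply_moves", "kwargs": {
  "increments": [
    [[0,-1.5,0,0,0,0,5],[0,0,0,0,0,0,5],[0,0,3,0,0,0,5],[0,0,3,0,0,0,5],[0,0,3,0,0,0,5],[0,0,2,0,0,0,5],[0,0,0,0,0,0,5]]
  ]
}}

```text
time_s: 54.2
ee_pos: [0.5478, -0.0948, 0.1391]
ee_rot: [[-0.062, 0.998, 0.001], [0.998, 0.062, 0.0], [0.0, 0.001, -1.0]]
ft_force: [1.7, 5.7, -5.6]
opening: 0.013
```

Request:
{"fn": "apply_moves", "kwargs": {
  "increments": [
    [[0,0,1,0,0,0,5],[0,0,1,0,0,0,5],[0,0,0.5,0,0,0,5],[0,0,0,0,0,0,5]]
  ]
}}

```text
time_s: 54.7
ee_pos: [0.5478, -0.0948, 0.1369]
ee_rot: [[-0.062, 0.998, 0.001], [0.998, 0.062, 0.0], [0.0, 0.001, -1.0]]
ft_force: [1.7, 4.8, -5.9]
opening: 0.0129
```

Request:
{"fn": "apply_moves", "kwargs": {
  "increments": [
    [[0,0,1,0,0,0,5],[0,0,0,0,0,0,5],[0,0,1,0,0,0,5],[0,0,0,0,0,0,5]]
  ]
}}

```text
time_s: 55.2
ee_pos: [0.5483, -0.0948, 0.1368]
ee_rot: [[-0.062, 0.998, 0.003], [0.998, 0.062, 0.0], [0.0, 0.003, -1.0]]
ft_force: [-1.1, 6.9, 4.3]
opening: 0.0127
```

The hatch is seated, with the load now off the tool. I'll open and lift.

Request:
{"fn": "apply_moves", "kwargs": {
  "increments": [
    [[0,0,0,0,0,0,15],[0,0,0,0,0,0,30],[0,0,0,0,0,0,50],[0,0,0,0,0,0,50],[0,0,-20,0,0,0,50],[0,0,-40,0,0,0,50],[0,0,-10,0,0,0,50],[0,0,0,0,0,0,50]]
  ]
}}

```text
time_s: 56.2
ee_pos: [0.5477, -0.0951, 0.2051]
ee_rot: [[-0.062, 0.998, 0.001], [0.998, 0.062, -0.0], [-0.0, 0.001, -1.0]]
ft_force: [-0.2, -0.0, -0.5]
opening: 0.0503
```

Run:
```python
from h import *
goto(0.4651,-.0795,.139,93.42)
c=camera("wrist"); cv2.imwrite("pics/w35.png",c["image"])
print(blobs(c["image"],(5,180,100),(18,255,255),50)[1])
```

```text
t 56.2 pos [ 0.5477 -0.0951  0.2051] yaw 93.55 F [-0.2 -0.  -0.5] open 50.3 q [-0.17  0.19 -0.06  1.33 -0.    1.34]
tool shift first, then turn: [ 20.8 -81.6  66. ] turn [0.07 0.03 0.13]  turn first then shift: [ 20.5 -81.6  66.1]
[([143, 187, 24, 49, 770], [154.2, 212.7])]
```

View pics/w35.png

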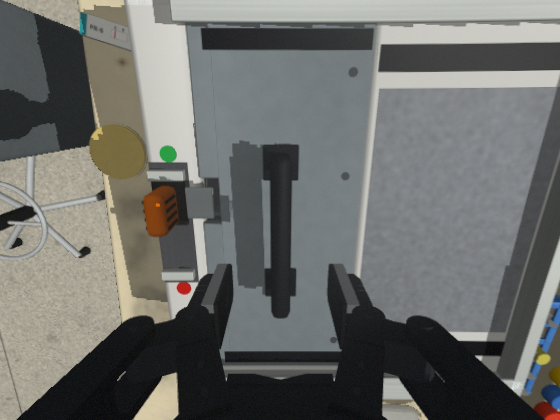

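The hatch looks flush. The parked-to-seated height difference was 10.1 mm, and 10 was expected. Now the lock knob.

Request:
{"fn": "apply_moves", "kwargs": {
  "increments": [
    [[10,-40,0,0,0,0,45],[10.5,-41.6,0,0,0,0,45],[0,0,0,0,0,0,45],[0,0,20,0,0,0,45],[0,0,25,0,0,0,45],[0,0,15,0,0,0,45],[0,0,5,0,0,0,45],[0,0,0,0,0,0,45]]
  ]
}}

```text
time_s: 57.25
ee_pos: [0.4648, -0.0796, 0.1396]
ee_rot: [[-0.062, 0.998, -0.0], [0.998, 0.062, 0.0], [0.0, -0.0, -1.0]]
ft_force: [0.4, 0.2, 0.4]
opening: 0.045
```

Run:
```python
from h import *
goto(0.4651,-.0795,.139,93.42)
c=camera("wrist"); cv2.imwrite("pics/w36.png",c["image"])
```

```text
t 57.25 pos [ 0.4648 -0.0796  0.1396] yaw 93.55 F [0.4 0.2 0.4] open 45.0 q [-0.17  0.05 -0.36  1.17 -0.    1.34]
tool shift first, then turn: [0.1 0.3 0.6] turn [-0.02 -0.    0.13]  turn first then shift: [0.1 0.3 0.6]
```

View pics/w36.png

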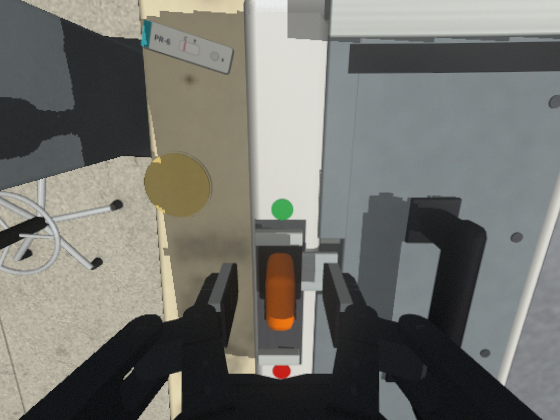

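Request:
{"fn": "apply_moves", "kwargs": {
  "increments": [
    [[0,0,0,0,0,0,5],[0,0,0,0,0,0,5],[0,0,0,0,0,0,5],[0,0,0,0,0,0,5],[-4,0,0,0,0,0,5],[-5,0,0,0,0,0,5],[0,0,0,0,0,0,5]]
  ]
}}

```text
time_s: 58.18
ee_pos: [0.4654, -0.0887, 0.1406]
ee_rot: [[-0.062, 0.998, 0.001], [0.998, 0.062, -0.0], [-0.0, 0.001, -1.0]]
ft_force: [-2.8, 0.3, 6.0]
opening: 0.0126
```

The lock moves freely. I'll push it on to the locked end.

Request:
{"fn": "apply_moves", "kwargs": {
  "increments": [
    [[-5,0,0,0,0,0,5],[-5,0,0,0,0,0,5],[-5,0,0,0,0,0,5],[-5,0,0,0,0,0,5],[-4,0,0,0,0,0,5],[-3,0,0,0,0,0,5],[-2,0,0,0,0,0,5],[-1,0,0,0,0,0,5],[0,0,0,0,0,0,5]]
  ]
}}

```text
time_s: 59.3
ee_pos: [0.4671, -0.1184, 0.1405]
ee_rot: [[-0.062, 0.998, 0.001], [0.998, 0.062, 0.0], [0.0, 0.001, -1.0]]
ft_force: [-2.4, 0.0, 5.6]
opening: 0.013
```

Request:
{"fn": "apply_moves", "kwargs": {
  "increments": [
    [[-1,0,0,0,0,0,5],[-1,0,0,0,0,0,5],[-1,0,0,0,0,0,5],[-1,0,0,0,0,0,5],[0,0,0,0,0,0,5]]
  ]
}}

```text
time_s: 59.92
ee_pos: [0.4672, -0.1199, 0.1405]
ee_rot: [[-0.063, 0.998, 0.001], [0.998, 0.063, 0.006], [0.006, 0.001, -1.0]]
ft_force: [-2.7, 12.6, 8.5]
opening: 0.0124
```

The end stop is felt at 12.6 N, as at the released end, after about 40 mm of travel. I'll ease off, release and retreat upwards.

Request:
{"fn": "apply_moves", "kwargs": {
  "increments": [
    [[1,0,0,0,0,0,5],[0,0,0,0,0,0,20],[0,0,0,0,0,0,45],[0,0,0,0,0,0,45],[0,0,-25,0,0,0,45],[0,0,-50,0,0,0,45],[0,0,-50,0,0,0,45],[0,0,-50,0,0,0,45],[0,0,-40,0,0,0,85],[0,0,0,0,0,0,85],[0,0,0,0,0,0,85]]
  ]
}}

```text
time_s: 61.3
ee_pos: [0.4673, -0.1216, 0.3539]
ee_rot: [[-0.062, 0.998, -0.001], [0.998, 0.062, 0.0], [0.0, -0.001, -1.0]]
ft_force: [-1.1, -0.0, 0.7]
opening: 0.0853
```

Run:
```python
from h import *
goto(0.45,-.12,.36,93.42)
c=camera("wrist"); cv2.imwrite("pics/w37.png",c["image"])
crop("w37c.png",c["image"],250,10,200,270,2.2)
print("knob",[ (b,plane(c,b[1],.15)) for b in blobs(c["image"],(5,180,120),(18,255,255),50)[1] if b[1][0]<420])
b=camera("side"); crop("s37.png",b["image"],220,160,220,150,3.5)
```

```text
t 61.3 pos [ 0.4673 -0.1216  0.3539] yaw 93.54 F [-1.1 -0.   0.7] open 85.3 q [-0.25  0.07  0.14  1.64 -0.    1.25]
tool shift first, then turn: [  2.7 -17.2  -6.1] turn [-0.04 -0.01  0.12]  turn first then shift: [  2.7 -17.2  -6.1]
knob [(([275, 176, 11, 24, 236], [280.3, 187.6]), array([ 0.46734178, -0.11891454,  0.15      ]))]
```

View pics/w37c.png

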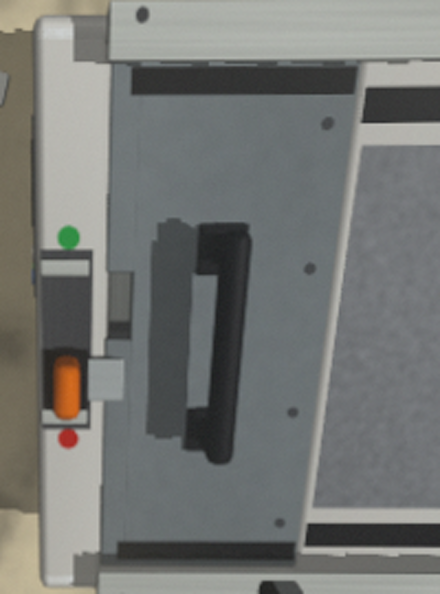

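View pics/s37.png

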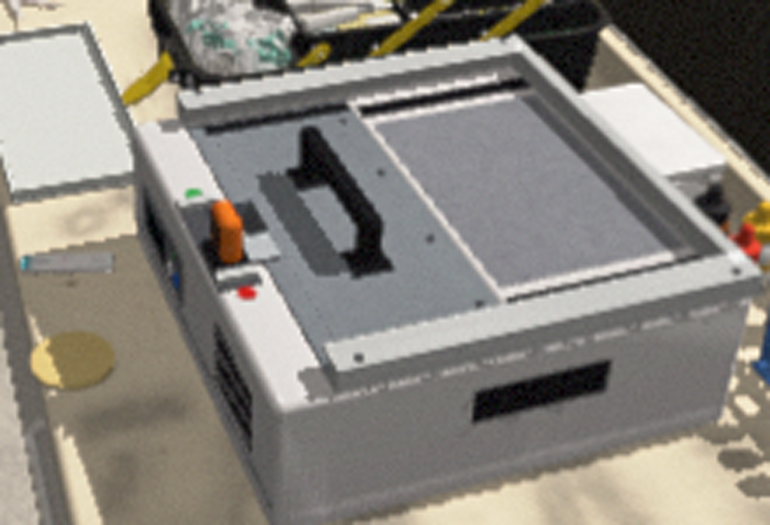

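The knob carriage rests against the stop at the red mark, the tongue lies over the hatch's front edge, and the hatch is flush. The robot is clear, so I'll hand in.

```bash
python3 -c "
from cell import *
print(job_done())"
```

```text
the job is handed in; nothing more can be done
None
```

The cooler is packed, closed and locked, and I handed the job in at about 61 s of the 210 s allowed. The hand-in reported no verdict.

**What I did:** I slid the lock to its released end, lifted the hatch, parked it at the back, and loaded the bays. From left to right they hold a pack, the white cup, the blue cup and the other pack. I then seated the hatch again and pushed the lock home.

**Last checks:**
- **Lock:** it travelled about 40 mm until the tool felt the end stop at about 12.6 N. The picture shows the carriage against the stop at the red mark.
- **Hatch:** it looks flush in the wrist and side pictures. It came down 10.1 mm from its parked height, where 10 mm was expected.
- **Cups:** measured just before closing, they stand about 7 mm along and at most 3 mm across from their bay centres.
- **Bystanders:** I kept the arm clear of the petri dish and the timer, and they looked undisturbed in the pictures. I did not measure them.

**What disagreed:**
- **Left bay's pack:** it was knocked back after I placed it. It measured about 15–17 mm along and 1–2 mm across, flat and within the limits, so I left it.
- **Right bay's pack:** one reading put it about 12 mm off across. That reading used its partly hidden grip and is more than the 7.5 mm play the bay allows. I took it as a measuring error and did not repeat it.

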